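Hook the enclosure's tray out of the tray rack

TASK

Take the hook tool from its stand, catch the pull loop of the tray that holds the black enclosure with the two knobs, and drag that tray along the bench until all of it is out of the rack and stands just in front of the mouth, with the enclosure still in it. Move the tray with the hook only, never with the gripper or arm, and keep it flat on the bench. Then unhook, lay the hook tool back in its stand as it was, and leave the other tray, the meter, the tape roll and the bottle where they are.

Things in the scene. Friction and masses are not known exactly. Their poses are not given: they have to be found in the camera images.
- rack: Fixed metal rack, two lanes, open above and at the mouth. Origin: mouth's middle at bench level; x into the rack (trays come out to -x), z up. 235 mm deep; walls 8 thick, 112 high, centred at y -100, 0, 100 mm; lanes 92 wide at y = -50 and 50. No floor: trays slide on the bench. A cross bar over the mouth (x 0 to 10) has its underside 104 mm up: tools enter below it.
- tray: Tray to fetch, known by the black enclosure in it: loose grey open tray, 130 (x) x 84 (y) x 42 mm high, walls and floor 4 mm, about 0.3 kg, on the bench in either lane (varies). Origin: centre of its underside; x into the rack; the front face, with the pull loop, is at x = -65 mm. Wholly out once the origin is 65 mm before the mouth (rack x = -65 mm).
- tray_eye (a point): Middle of that tray's pull loop: tray x = -88 mm, 32 mm above the bench. A flat level ring of 6 mm steel wire fixed to the tray's front; opening 40 mm wide (y) and 40 mm long (x, tray face to inside of front wire), front corners cut off. Front wire's centre 20 mm in front of this point. At the start this point is 40 to 75 mm inside the rack's mouth.
- enclosure: Loose black plastic box, 99 x 62 x 50 mm, with two round metal knobs, 18 mm high, on top; 0.22 kg, standing in the tray to fetch. Origin: centre of its underside, z up, x along its length.
- spare_tray: The other tray, the same in shape, with a metal wire spool in it, in the other lane; must stay where it is. Origin: centre of its underside.
- hook: Loose hook tool, 196 mm, 0.1 kg, in its stand. Origin: middle of its wooden handle, 96 (x) x 20 (y) x 24 (z) mm, gripped across the 20. x to the hook end, z up. A 9 mm steel shaft runs level on the centre line to x = 145; there 7 mm wire turns straight down to z = -30 and then back to a toe at x = 131, z = -39 mm. Lowest point 42.5 mm below the origin.
- hook_bend (a point): The foot of the hook's straight down-leg, on the wire's centre, at tool x = 145 mm, y = 0, z = -30 mm.
- stand: Fixed stand of the hook tool: base 150 x 70 x 8 mm (x -50 to 100), two black forks open upwards, 12 mm thick: at x = -38 for the handle's rear (gap 27, top 74 mm up), at x = 90 for the shaft (gap 16, top 82 mm up). Origin: on the bench under the handle's middle; x to the hook end. Tool is home with its origin at stand (0, 0, 70 mm), axes alike; handle free between the forks.
- meter: Bystander: grey hand-held meter lying flat, 150 x 72 x 24 mm (with its dial 30 mm high), in front of the other tray's lane. Origin: centre of its underside, x along its length.
- tape: Bystander: tape roll lying flat, 84 mm across, 20 mm high, about 280 mm before the mouth on one side of the line along which the tray comes out, the bottle on the other side (which is which varies). Origin: centre of its underside.
- flux: Bystander: white upright bottle, 52 mm across, 90 mm high, about 280 mm before the mouth, its axis some 42 mm to one side of the line along which the tray comes out, so that a hand pulling straight along that line would strike it: hold the tool askew. Origin: centre of its underside.
Mind the look-alikes: they are no part of the job. What is shaped like the enclosure but blue is not meant.

How it is judged:
By the outcome, as a careful person would: the job done as asked, in the order asked, and still so for the second after the job is handed in, with the robot touching nothing.
It also fails if it takes over 64 s, if anything falls off the work surface, if the arm or the gripper's body presses on something with over 40 N, if the wrist force passes 120 N, or if a joint passes its speed limit or range.

ROBOT

A 6-joint arm with a two-finger parallel gripper is mounted at the origin on the work surface. World frame = base frame: x ahead of the robot, y to its left, z up, the work surface at z = 0. Lengths are in m, angles in rad, forces in N, time in s.
With the tool pointing down it reaches from about 0.25 to 0.8 m from the base axis. Payload 3.9 kg.
Tool frame: the origin (TCP) lies at the very end of the fingers, on their centre line; the grasp point (between the pads) lies 19 mm behind it; y points along the fingers, x is the direction in which the jaws open and shut, and the axes are right-handed (so a half turn about y gives the same grasp; the last joint's range is limited). The gripper opens to 85 mm and grips with 20 to 120 N. Pads are 22 mm wide; open, the fingers measure 114 mm over their backs; the gripper's body (76 mm by 85 mm) begins 54 mm behind the grasp point. The pads swing forward as they close: fully open they stand 13 mm farther back than shut.
Start: joints at [1.318, 0.26, -0.138, 1.173, 0, 1.571], TCP at [0.131, 0.508, 0.203] pointing down, gripper open.
Joint ranges: [-2.78, 2.78], [-0.83, 1.72], [-1.28, 1.37], [-1.9, 2.12], [-1.57, 1.48], [-3.14, 3.14]. Speed limits (rad/s): [2.57, 2.57, 3.14, 3.14, 3.14, 3.14].

INTERFACE

Orientations are given as a rotation vector (axis times angle).
In Python, from bench import readout, viewer, job_done, finder gives the robot as it stands. The module is installed in compiled form; this text tells all that it offers.
- The arm moves only by the tool servo_tool, never from a script. Its argument "steps" is one flat list of numbers, 7 for each row, row after row: the turn, a rotation vector about the tool's x, y, z in rad, then the shift along the tool's x, y, z in mm, then the closure, from 0 (fully open) to 1 (shut). A call has 1 to 12 rows; each row shifts and turns the commanded pose from where the row before left it, along the tool's axes as they then stand; what a row does not reach is not made up. A row lasts 1/12 s, in which the tool goes at most 41.7 mm and 7.16 degrees, less where a joint would pass 70% of its speed; a pose out of reach is approached as far as the arm can. A call with a gripper value outside its range is refused whole. The fingers move at their own pace and stop on an object; the grip force is fixed at half the most. Time passes only in rows, so rows that do not move let the fingers close. It gives the time, the measured TCP pose, the force and the opening at its end, in the units of the state.
- readout.read_state(): the state, without advancing time (a new reading comes with each control period).
- viewer.get_image(name): name is "scene" or "top"; returns a dict with "color" (384x512x3 uint8, red, green, blue), "camera_matrix" (3x3 intrinsics, pixels), "view" (4x4, takes a point from world to camera coordinates). Camera axes: x right, y up, looking along -z (the intrinsics and any distortion apply to the point x, -y, -z); pixel columns grow to the right and rows downward; lengths in m; the calibration is good to about 2 mm. A picture is of the moment at which its call begins. There is no depth.
- job_done(): hands the job in, once; it reports no verdict.
Trained networks look in the newest picture that a camera, given by its name, has taken for a name from the list of things; names that differ only in an ending like _2 or _b are one class to them, and where a whole thing is asked for, a point or a joint stands for the part that bears it (a point fixed in the world has none). Each returns a list of dicts, best first, with "p" (0 to 1); they miss things now and then, are a little off and sometimes report something else, mostly with a low value. They report only what shows in the picture. A call takes as long as a camera call. They do not tell look-alikes from the thing itself.
- finder.outline_of(camera, name): "mask" (384x512 bool, what is visible of it) and "box" ([left, top, right, bottom] in pixels, round what is visible of it).
The state is a dict: "time": time; "joint_positions": joint angles; "joint_velocities": joint speeds; "effort": joint torques, N m; "tool_pos": TCP position; "tool_rot": TCP orientation; "force": force on the tool from outside, world axes, zero at the start; "wrist_torque": the same for the moment, N m; "opening": finger opening in m.
Only numpy, scipy, OpenCV 4.12 (cv2) and the standard library are available. Lean on these libraries where they do the work, as an engineer would, in place of code of your own. Each camera call takes 0.05 s, during which the arm holds its last target.

## Working session

There is one attempt and no reset: what is moved stays moved. The work goes in short steps, Python scripts to look and compute and a tool call to move; the robot and the scene stay as the last step left them, time stands still between calls to the robot, and variables do not carry over. Pictures are saved under pics/ and viewed, and the job is handed in when it is done.

Besides the shell and the picture viewer there is one more tool, called after "Emit:" by a JSON object that holds its "method" and its "body", one argument or row to a line. servo_tool: Moves the arm, as the interface text tells. Its arguments: {"type":"object","properties":{"steps":{"type":"array","items":{"type":"number"}}},"required":["steps"]}

```bash
mkdir -p pics; ls; cat > h.py <<'E'
import numpy as np, cv2
from bench import readout, viewer, job_done, finder
def grab(n,f):
    im=viewer.get_image(n); c=im["color"]; cv2.imwrite("pics/"+f,c[:,:,::-1]); return im
def pix(im,P):
    P=np.atleast_2d(P); V=im["view"]; K=im["camera_matrix"]
    c=P@V[:3,:3].T+V[:3,3]; c=c*[1,-1,-1]; p=c@K.T; return p[:,:2]/p[:,2:]
def ray(im,uv,z):
    V=im["view"]; K=im["camera_matrix"]; R=V[:3,:3]; o=-R.T@V[:3,3]
    d=np.linalg.solve(K,[uv[0],uv[1],1.])*[1,-1,-1]; d=R.T@d
    return o+d*(z-o[2])/d[2]
E
python3 - <<'E'
from h import *
a=grab("scene","s0.png");b=grab("top","t0.png")
for i in(a,b):
    print(i.keys(),i["camera_matrix"].round(1).tolist()); V=i["view"]; print((-V[:3,:3].T@V[:3,3]).round(3)); print(V.round(3).tolist())
np.save("a.npy",a,allow_pickle=True);np.save("b.npy",b,allow_pickle=True)
s=readout.read_state();print(s)
for cam in("scene","top"):
  for n in("rack","tray","tray_eye","enclosure","spare_tray","hook","stand","meter","tape","flux"):
    r=finder.outline_of(cam,n)
    print(cam,n,[(round(float(d["p"]),2),np.round(d["box"]).tolist()) for d in r[:4]])
E
```

```text
pics
dict_keys(['color', 'camera_matrix', 'view']) [[374.2, 0.0, 259.3], [0.0, 374.2, 189.4], [0.0, 0.0, 1.0]]
[ 1.223 -0.145  1.089]
[[0.378, 0.926, 0.009, -0.338], [-0.765, 0.306, 0.567, 0.363], [0.522, -0.221, 0.824, -1.568], [0.0, 0.0, 0.0, 1.0]]
dict_keys(['color', 'camera_matrix', 'view']) [[429.6, 0.0, 261.8], [0.0, 429.6, 196.3], [0.0, 0.0, 1.0]]
[0.417 0.1   1.597]
[[-0.006, -1.0, 0.007, 0.091], [0.994, -0.005, 0.108, -0.587], [-0.108, 0.008, 0.994, -1.544], [0.0, 0.0, 0.0, 1.0]]
{'time': 0.1, 'joint_positions': array([ 1.31800044e+00,  2.60605996e-01, -1.39199799e-01,  1.17270106e+00,
        3.13890418e-05,  1.57080592e+00]), 'joint_velocities': array([ 5.80333090e-04, -2.30527470e-04,  2.23023427e-03, -6.23382547e-05,
       -1.00173508e-03, -1.04784814e-04]), 'effort': array([ 1.60339696e-03, -4.06507623e+01,  2.54527295e+01,  1.01276441e-02,
        2.16812100e-05, -9.55254052e-06]), 'tool_pos': array([0.13113839, 0.50769801, 0.20256987]), 'tool_rot': array([-1.31929259, -1.01998344,  1.02227071]), 'force': array([ 1.60497173, -0.64295986, -0.5723913 ]), 'wrist_torque':
[... 884 characters left out ...]
2.0, 237.0])]
top rack [(0.79, [147.0, 167.0, 221.0, 234.0])]
top tray [(0.69, [161.0, 174.0, 199.0, 199.0]), (0.49, [351.0, 193.0, 408.0, 198.0])]
top tray_eye [(0.87, [163.0, 175.0, 209.0, 201.0])]
top enclosure [(0.86, [223.0, 140.0, 250.0, 170.0]), (0.82, [160.0, 179.0, 195.0, 198.0]), (0.79, [112.0, 182.0, 143.0, 211.0]), (0.73, [112.0, 226.0, 141.0, 248.0])]
top spare_tray [(0.81, [160.0, 206.0, 200.0, 230.0])]
top hook [(0.79, [352.0, 192.0, 408.0, 201.0]), (0.72, [361.0, 190.0, 407.0, 207.0])]
top stand [(0.97, [359.0, 190.0, 405.0, 209.0])]
top meter [(0.75, [229.0, 215.0, 271.0, 231.0])]
top tape [(0.67, [286.0, 198.0, 306.0, 221.0])]
top flux [(0.43, [289.0, 176.0, 300.0, 191.0])]
```

```bash
python3 - <<'E'
import cv2
s=cv2.imread("pics/s0.png");t=cv2.imread("pics/t0.png")
cv2.imwrite("pics/s0b.png",cv2.resize(s[110:290,70:420],None,fx=2.28,fy=2.28,interpolation=cv2.INTER_CUBIC))
cv2.imwrite("pics/t0b.png",cv2.resize(t[120:270,90:430],None,fx=2.35,fy=2.35,interpolation=cv2.INTER_CUBIC))
cv2.imwrite("pics/t0c.png",cv2.resize(t[155:245,140:280],None,fx=5.7,fy=5.7,interpolation=cv2.INTER_CUBIC))
E
```

```text
(no output)
```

View pics/s0b.png

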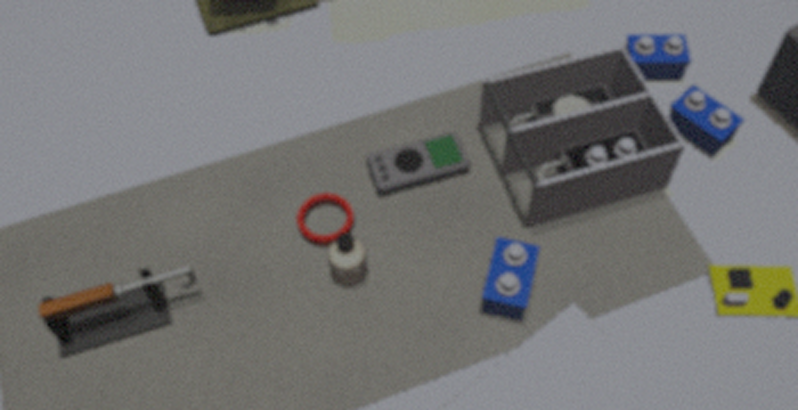

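View pics/t0b.png

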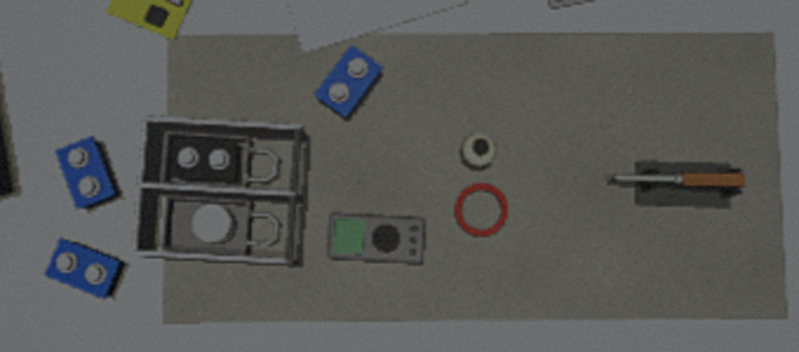

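View pics/t0c.png

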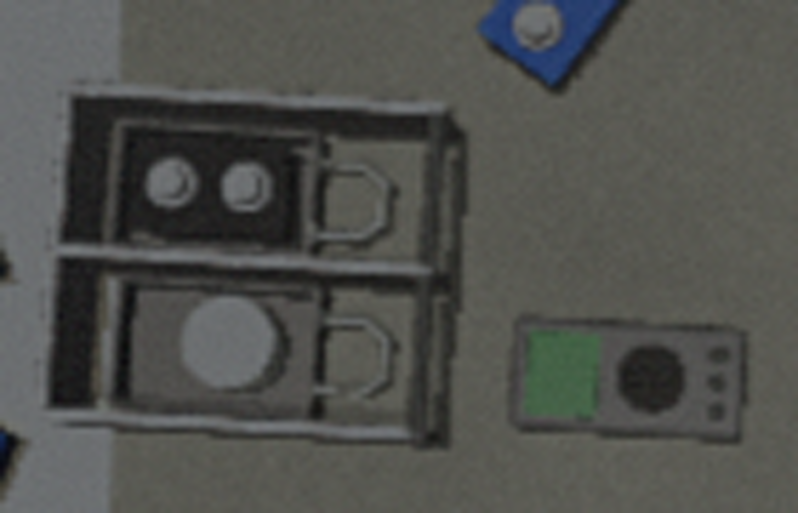

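The black box with two knobs is in the upper lane in the top view, at about (179,187). Four blue look-alikes are at (238,155), (127,196) and (127,237) in top and around (382,165) in scene. The hook is in its stand on the right at about (380,197). Next I fit the poses with wireframe overlays.

```bash
cat >> h.py <<'E'
def T2(x,y,a,P):
    P=np.atleast_2d(np.array(P,float)); c,s=np.cos(a),np.sin(a)
    return np.c_[x+c*P[:,0]-s*P[:,1], y+s*P[:,0]+c*P[:,1], P[:,2]]
def box(x0,x1,y0,y1,z0,z1):
    c=np.array([[x,y,z] for x in(x0,x1) for y in(y0,y1) for z in(z0,z1)])
    e=[(i,j) for i in range(8) for j in range(i+1,8) if (c[i]!=c[j]).sum()==1]
    return [(c[i],c[j]) for i,j in e]
def draw(im,f,crop,sc,items):
    c=im["color"][:,:,::-1].astype(float); x0,y0,x1,y1=crop
    g=np.clip(cv2.resize(c[y0:y1,x0:x1],None,fx=sc,fy=sc,interpolation=cv2.INTER_CUBIC)*1.6,0,255).astype(np.uint8)
    for pose,segs,col in items:
        for a,b in segs:
            p=pix(im,T2(*pose,[a,b])); p=((p+.5-[x0,y0])*sc)
            cv2.line(g,*[tuple(int(round(v)) for v in q) for q in p],col,1,cv2.LINE_AA)
    cv2.imwrite("pics/"+f,g)
RACK=sum([box(0,.235,y-.004,y+.004,0,.112) for y in(-.1,0,.1)],[])+box(0,.01,-.1,.1,.104,.112)
ring=[(.023,.02),(.023,-.02),(-.008,-.023),(-.02,-.012),(-.02,.012),(-.008,.023),(.023,.02)]
TRAY=box(-.065,.065,-.042,.042,0,.042)+[(np.array([-.088+a[0],a[1],.032]),np.array([-.088+b[0],b[1],.032])) for a,b in zip(ring,ring[1:])]
STAND=box(-.05,.1,-.035,.035,0,.008)+box(-.044,-.032,-.0135,.0135,.05,.074)+box(.084,.096,-.008,.008,.05,.082)
def L(*p): return [(np.array(a),np.array(b)) for a,b in zip(p,p[1:])]
HOOK=box(-.048,.048,-.01,.01,-.012,.012)+L((.048,0,0),(.145,0,0),(.145,0,-.03),(.131,0,-.039))
HOOKS=[(a+[0,0,.07],b+[0,0,.07]) for a,b in HOOK]
def cyl(r,h):
    t=np.linspace(0,2*np.pi,25); return sum([L(*[(r*np.cos(q),r*np.sin(q),z) for q in t]) for z in(0,h)],[])
METER=box(-.075,.075,-.036,.036,0,.024)
E
python3 - <<'E'
from h import *
from scipy.optimize import least_squares
b=np.load("b.npy",allow_pickle=True).item();a=np.load("a.npy",allow_pickle=True).item()
# rough top picks, crop t0c
P=[(.235,-.104,.112),(0,-.104,.112),(.235,.104,.112),(0,.104,.112)]
uv=np.array([(72,95),(452,104),(50,415),(445,440)])/5.7+[140,155]-.5
r=least_squares(lambda q:(pix(b,T2(*q,P))-uv).ravel(),[.45,.3,1.57]); print("rack",r.x,r.fun.round(1))
o=ray(b,(480/2.35+90,150/2.35+120),.09);print("flux",o)
print("tape",ray(b,(481/2.35+90,209/2.35+120),.02)); 
print("meter",ray(b,(376/2.35+90,238/2.35+120),.024))
h=[ray(b,(x/2.35+90-.5,y/2.35+120-.5),z) for x,y,z in((744,180,.082),(612,179,.07))];print("hook ends",h)
E
```

```text
rack [0.56067735 0.24078005 1.53012017] [ 0.1 -1.5  0.6 -0.6  0.2  2.  -0.9  0. ]
flux [ 0.62502627 -0.02651211  0.09      ]
tape [ 0.54137024 -0.03267211  0.02      ]
meter [0.49660317 0.13192848 0.024     ]
hook ends [array([ 0.58023494, -0.42460159,  0.082     ]), array([ 0.58405258, -0.22712983,  0.07      ])]
```

```bash
cat > ov.py <<'E'
from h import *
import sys,json
P=json.load(open("poses.json"))
def ov(a,b,tag):
    I=lambda k,s,c:(P[k],s,c)
    R=[I("rack",RACK,(0,255,0)),I("tray",TRAY,(0,255,255)),I("spare",TRAY,(255,255,0))]
    draw(b,f"{tag}_tr.png",(140,155,280,245),5.7,R+[I("meter",METER,(255,0,255))])
    draw(a,f"{tag}_sr.png",(270,125,385,215),6.6,R)
    S=[I("stand",STAND,(0,255,0)),I("hook",HOOKS,(255,255,0)),I("flux",cyl(.026,.09),(255,0,255)),I("tape",cyl(.042,.02),(0,255,255))]
    draw(b,f"{tag}_ts.png",(280,165,420,225),5.7,S)
    draw(a,f"{tag}_ss.png",(80,190,235,275),5.1,S)
    import cv2
    for k,(f,g) in {"r":("tr","sr"),"s":("ts","ss")}.items(): pass
if __name__=="__main__":
    ov(np.load("a.npy",allow_pickle=True).item(),np.load("b.npy",allow_pickle=True).item(),sys.argv[1])
E
cat > poses.json <<'E'
{"rack":[0.5607,0.2408,1.53],"tray":[0.617,0.385,1.53],"spare":[0.517,0.385,1.53],"stand":[0.582,-0.3766,1.551],"hook":[0.582,-0.3766,1.551],"flux":[0.625,-0.0265,0],"tape":[0.5414,-0.0327,0],"meter":[0.4966,0.132,1.57]}
E
python3 ov.py o1
```

```text
(no output)
```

View pics/o1_tr.png

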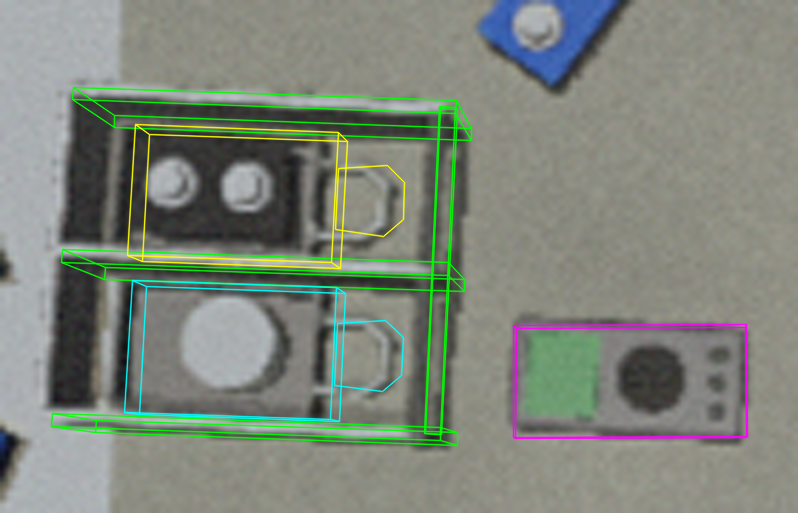

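View pics/o1_sr.png

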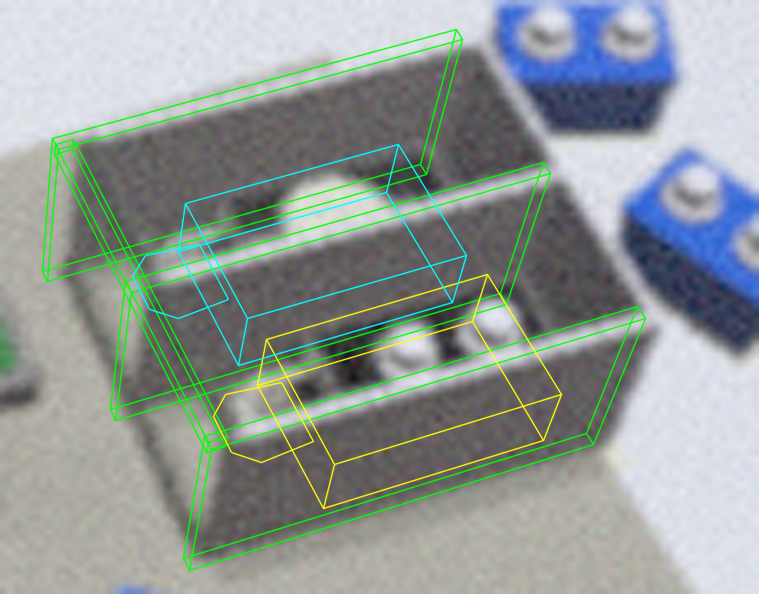

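View pics/o1_ts.png

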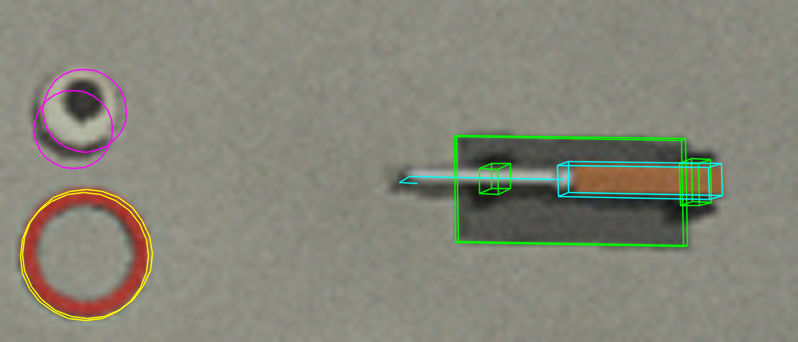

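View pics/o1_ss.png

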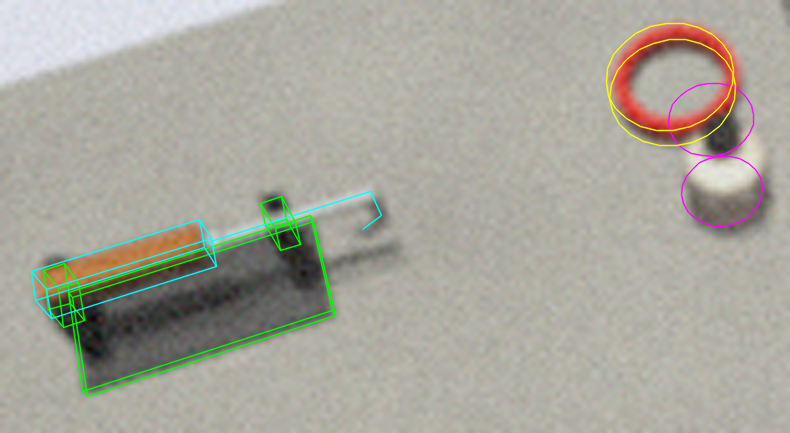

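```bash
python3 - <<'E'
from h import *
b=np.load("b.npy",allow_pickle=True).item();a=np.load("a.npy",allow_pickle=True).item()
draw(b,"c1.png",(145,160,225,240),10/1.33,[])
draw(b,"c1.png",(143,162,227,238),7.8,[])
draw(a,"c2.png",(275,125,380,215),6.6,[])
draw(b,"c3.png",(345,180,415,215),11,[])
draw(a,"c4.png",(85,220,165,275),9.9,[])
E
```

```text
(no output)
```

View pics/c1.png

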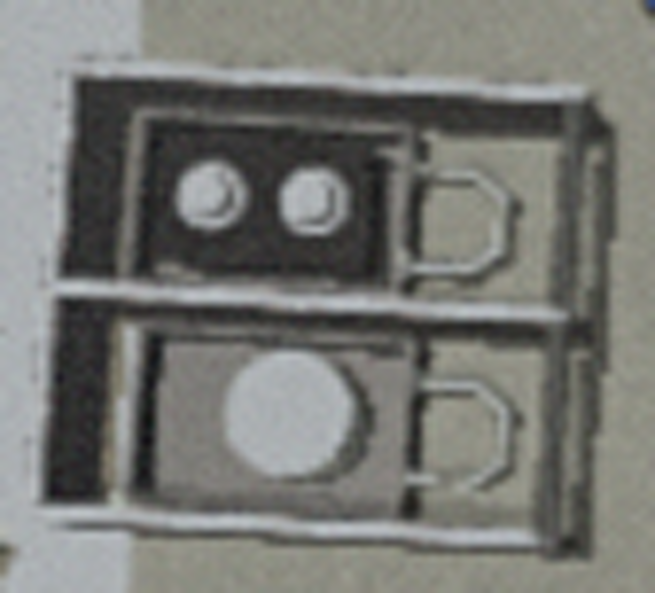

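View pics/c2.png

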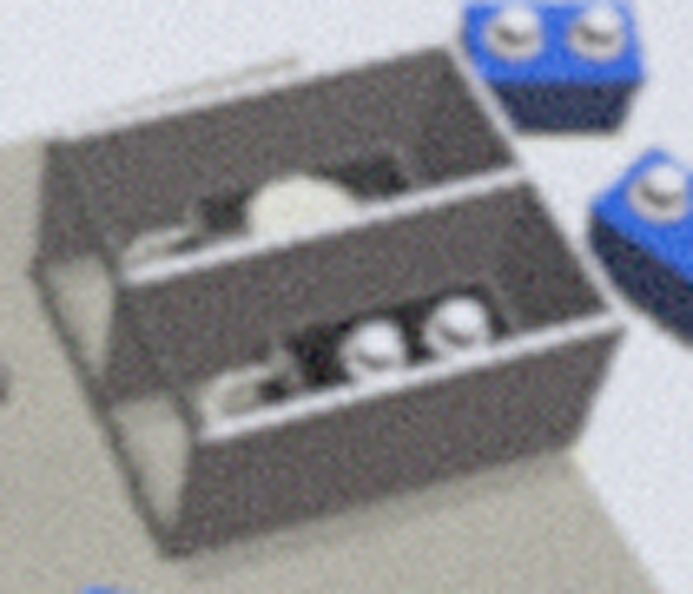

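View pics/c3.png

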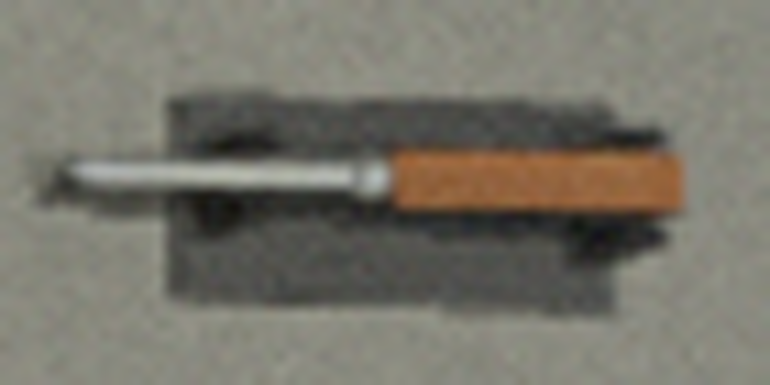

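View pics/c4.png

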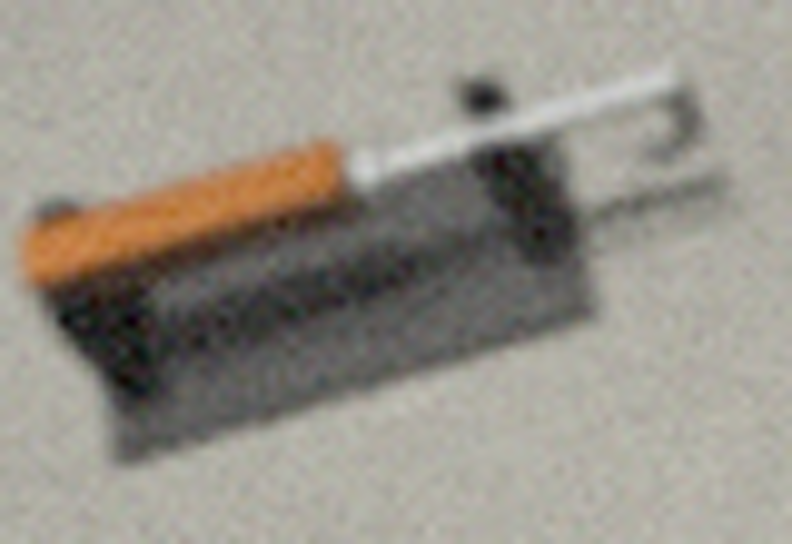

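```bash
cat > fit.py <<'E'
from h import *
from scipy.optimize import least_squares
import json
b=np.load("b.npy",allow_pickle=True).item();a=np.load("a.npy",allow_pickle=True).item()
C={"c1":(b,143,162,7.8),"c2":(a,275,125,6.6),"c3":(b,345,180,11),"c4":(a,85,220,9.9),"ts":(b,280,165,5.7),"ss":(a,80,190,5.1)}
def fit(name,pk,x0,free=()):
    def f(q):
        o=[]
        for c,u,v,P in pk:
            im,ox,oy,s=C[c]; o.append(pix(im,T2(*q[:3],[P]))[0]-[u/s+ox-.5,v/s+oy-.5])
        return np.array(o)
    r=least_squares(lambda q:f(q).ravel(),x0,loss="soft_l1"); print(name,r.x.round(4),f(r.x).round(1).tolist()); return r.x.tolist()
if __name__=="__main__":
    P=json.load(open("poses.json"))
    rk=[("c1",75,72,(.235,-.1,.112)),("c1",595,90,(0,-.1,.112)),("c1",55,290,(.235,0,.112)),("c1",570,317,(0,0,.112)),("c1",40,515,(.235,.1,.112)),("c1",550,542,(0,.1,.112))]
    rs=[("c2",205,432,(0,-.1,.112)),("c2",625,322,(.235,-.1,.112)),("c2",130,277,(0,0,.112)),("c2",527,175,(.235,0,.112)),("c2",165,555,(0,-.104,0)),("c2",35,272,(0,.104,0)),("c2",575,450,(.235,-.104,0))]
    fit("rackT",rk,P["rack"]);fit("rackS",rs,P["rack"]);P["rack"]=fit("rack",rk+rs,P["rack"])
    P["tray"]=fit("tray",[("c1",130,110,(.065,-.042,.042)),("c1",415,128,(-.065,-.042,.042)),("c1",505,222,(-.108,0,.032)),("c1",450,177,(-.078,-.023,.032)),("c1",445,270,(-.078,.023,.032))],P["tray"])
    P["spare"]=fit("spare",[("c1",115,320,(.065,-.042,.042)),("c1",415,340,(-.065,-.042,.042)),("c1",507,430,(-.108,0,.032))],P["spare"])
    hk=[("c3",682,182,(-.048,0,.082)),("c3",392,180,(.048,0,.082)),("c3",70,172,(.147,0,.073))]
    hs=[("c4",350,165,(.048,0,.07)),("c4",675,75,(.147,0,.073))]
    fit("hookT",hk,P["hook"]);fit("hookS",hs,P["hook"]);P["hook"]=fit("hook",hk+hs,P["hook"])
    st=[("c3",168,95,(.1,.035,.008)),("c3",168,300,(.1,-.035,.008)),("c3",610,105,(-.05,.035,.008)),("c3",615,312,(-.05,-.035,.008))]
    # stand y axis: sign checked by residual
    st=[(c,u,v,(p[0],-p[1],p[2])) for c,u,v,p in st]
    ss=[("c4",118,462,(-.05,-.035,.008)),("c4",597,315,(.1,-.035,.008))]
    fit("standT",st,P["stand"]);P["stand"]=fit("stand",st+ss,P["stand"])
    for n,pk in {"flux":[("ts",85,97,(0,0,.09)),("ss",718,130,(0,0,.088))],"tape":[("ts",86,255,(0,0,.02)),("ss",676,78,(0,0,.02))]}.items():
        P[n]=fit(n,pk,P[n])
    json.dump(P,open("poses.json","w"))
    r=P["rack"];R=lambda k:(np.array(P[k][:2])-r[:2])@np.array([[np.cos(r[2]),-np.sin(r[2])],[np.sin(r[2]),np.cos(r[2])]])
    for k in P: print(k,"in rack",R(k).round(4),round(P[k][2]-r[2],3))
E
python3 fit.py; python3 ov.py o2
```

```text
rackT [0.5592 0.2451 1.514 ] [[-0.7, -0.5], [-0.2, 0.6], [-0.4, -0.0], [1.2, -0.0], [-0.8, -0.0], [2.0, -0.0]]
rackS [0.5596 0.2522 1.4945] [[-2.5, 0.5], [0.5, -0.6], [-2.3, 0.2], [1.7, -0.6], [0.5, 1.3], [-0.3, -1.6], [0.5, 0.1]]
rack [0.5598 0.2489 1.5081] [[-1.6, -1.1], [-1.1, 0.5], [-1.5, -0.6], [0.1, -0.2], [-2.0, -0.6], [0.7, -0.2], [-3.0, 0.7], [-0.4, -1.1], [-3.2, 0.5], [0.5, -0.9], [0.0, 1.5], [-1.4, -1.2], [-0.3, -0.4]]
tray [0.617  0.3958 1.5156] [[1.3, 0.5], [0.3, -0.0], [0.1, 0.2], [-0.6, -0.6], [-0.8, -0.1]]
spare [0.5189 0.3969 1.5188] [[2.3, 0.3], [-0.4, -0.6], [-0.7, 0.2]]
hookT [ 0.5812 -0.3783  1.544 ] [[0.1, 0.1], [-0.5, -0.3], [0.4, 0.1]]
hookS [ 0.5759 -0.3764  1.4911] [[0.1, -0.0], [-0.1, 0.0]]
hook [ 0.5805 -0.3774  1.5349] [[-0.2, 0.4], [-0.8, -0.2], [0.2, -0.1], [-0.0, 0.8], [-0.5, -0.4]]
standT [ 0.5811 -0.3774  1.542 ] [[0.1, 0.0], [0.1, 0.0], [0.0, 0.1], [-0.2, -0.1]]
stand [ 0.582  -0.3766  1.5411] [[-0.1, -0.3], [-0.1, -0.2], [-0.2, -0.2], [-0.5, -0.3], [-0.9, -0.1], [-0.3, -0.8]]
flux [ 0.6332 -0.0258  0.    ] [[-0.4, 0.0], [-0.3, 0.1]]
tape [ 0.5425 -0.0307  0.    ] [[-0.4, -0.6], [-0.6, -0.4]]
rack in rack [0. 0.] 0.0
tray in rack [ 0.1501 -0.0478] 0.008
spare in rack [0.1451 0.0501] 0.011
stand in rack [-0.6229 -0.0613] 0.033
hook in rack [-0.6238 -0.0599] 0.027
flux in rack [-0.2695 -0.0905] -1.508
tape in rack [-0.2802 -0.0003] -1.508
meter in rack [-0.1207  0.0558] 0.062
```

```bash
sed -i 's/(0,-\.1,\.112)/(.01,-.1,.112)/g; s/(0,0,\.112)/(.01,0,.112)/g; s/(0,\.1,\.112)/(.01,.1,.112)/g' fit.py; python3 fit.py; python3 ov.py o2
```

```text
rackT [0.5589 0.2414 1.5139] [[0.4, -0.4], [-2.0, 0.6], [0.7, 0.0], [-0.6, -0.1], [0.3, 0.0], [0.2, -0.1]]
rackS [0.5606 0.2497 1.4978] [[-0.1, 0.1], [-0.1, -0.4], [-0.1, -0.1], [1.2, -0.3], [0.0, 1.7], [-0.9, -1.2], [0.1, 0.3]]
rack [0.5609 0.2454 1.515 ] [[-0.8, -0.9], [-3.1, 0.0], [-0.5, -0.5], [-1.7, -0.6], [-0.8, -0.5], [-1.0, -0.6], [-0.8, 0.4], [-1.3, -1.0], [-1.2, 0.3], [-0.4, -0.8], [-0.6, 2.1], [-2.4, -0.6], [-1.0, -0.3]]
tray [0.617  0.3958 1.5156] [[1.3, 0.5], [0.3, -0.0], [0.1, 0.2], [-0.6, -0.6], [-0.8, -0.1]]
spare [0.5189 0.3969 1.5188] [[2.3, 0.3], [-0.4, -0.6], [-0.7, 0.2]]
hookT [ 0.5812 -0.3783  1.544 ] [[0.1, 0.1], [-0.5, -0.3], [0.4, 0.1]]
hookS [ 0.5759 -0.3764  1.4911] [[0.1, -0.0], [-0.1, 0.0]]
hook [ 0.5805 -0.3774  1.5349] [[-0.2, 0.4], [-0.8, -0.2], [0.2, -0.1], [-0.0, 0.8], [-0.5, -0.4]]
standT [ 0.5811 -0.3774  1.542 ] [[0.1, 0.0], [0.1, 0.0], [0.0, 0.1], [-0.2, -0.1]]
stand [ 0.582  -0.3766  1.5411] [[-0.1, -0.3], [-0.1, -0.2], [-0.2, -0.2], [-0.5, -0.3], [-0.9, -0.1], [-0.3, -0.8]]
flux [ 0.6332 -0.0258  0.    ] [[-0.4, 0.0], [-0.3, 0.1]]
tape [ 0.5425 -0.0307  0.    ] [[-0.4, -0.6], [-0.6, -0.4]]
rack in rack [0. 0.] 0.0
tray in rack [ 0.1533 -0.0476] 0.001
spare in rack [0.149  0.0503] 0.004
stand in rack [-0.6198 -0.0558] 0.026
hook in rack [-0.6207 -0.0544] 0.02
flux in rack [-0.2667 -0.0874] -1.515
tape in rack [-0.2767  0.0029] -1.515
meter in rack [-0.1168  0.0578] 0.055
```

View pics/o2_tr.png

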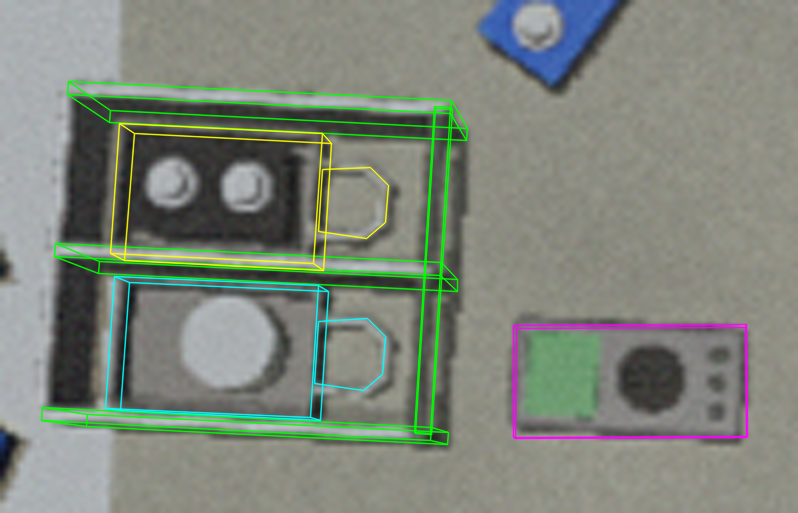

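View pics/o2_sr.png

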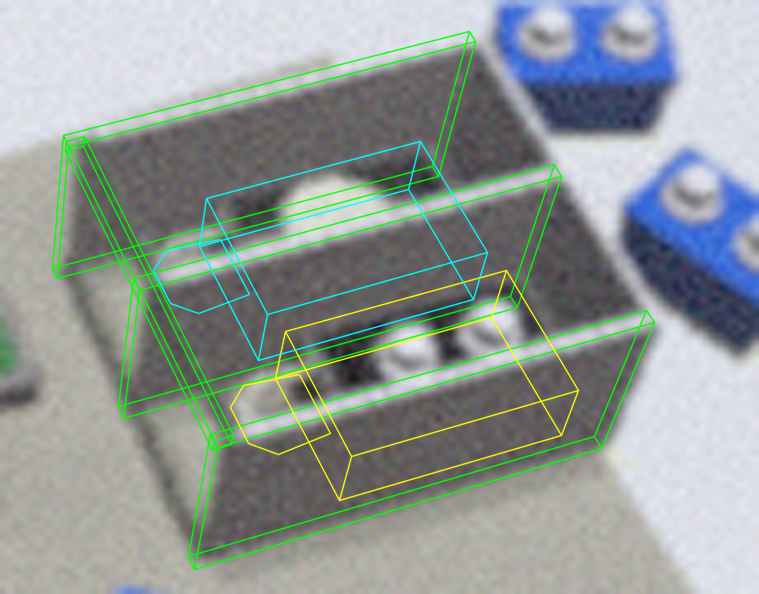

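View pics/o2_ss.png

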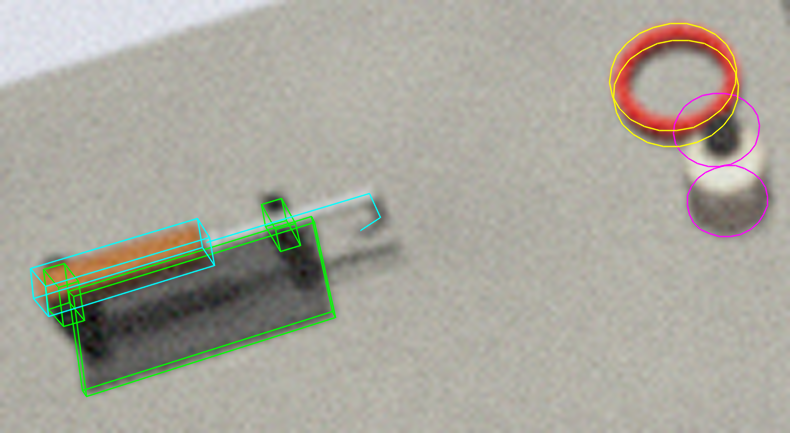

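View pics/o2_ts.png

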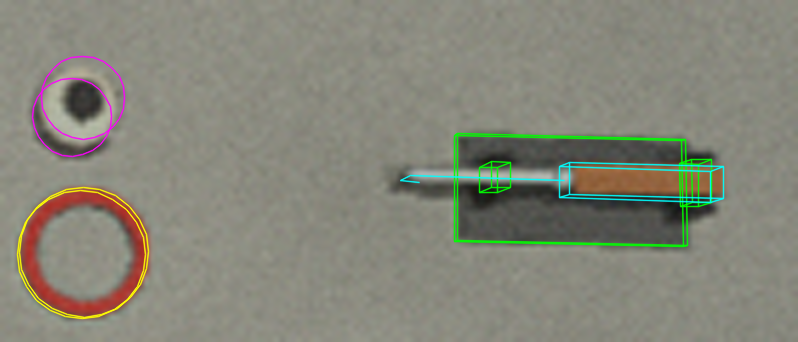

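```bash
cat >> h.py <<'E'
from scipy.spatial.transform import Rotation as Rn
def plan(pos,yaw=None):
    "yaw: wanted direction of hook x axis in the world; prints turn needed about tool y, then shift in tool axes after turn"
    s=readout.read_state(); R=Rn.from_rotvec(s["tool_rot"]); M=R.as_matrix(); p=s["tool_pos"]
    print("t",round(s["time"],2),"pos",p.round(4),"x",M[:,0].round(3),"y",M[:,1].round(3),"z",M[:,2].round(3),"open",round(s["opening"],4),"F",s["force"].round(1))
    if yaw is not None:
        best=None
        for sg in(1,-1):
            X=sg*np.array([-np.sin(yaw),np.cos(yaw),0]); Y=np.array([0,0,-1.]); D=np.c_[X,Y,np.cross(X,Y)]
            v=Rn.from_matrix(M.T@D).as_rotvec()
            if best is None or np.linalg.norm(v)<np.linalg.norm(best[0]): best=(v,D)
        print("turn",best[0].round(4)); D=best[1]
    else: D=M
    if pos is not None: print("shift mm",(D.T@(np.array(pos)-p)*1000).round(1))
E
python3 -c "
from h import *
plan((.581,-.377,.15),1.54)"
```

```text
t 1.1 pos [0.1313 0.5083 0.2033] x [ 0.25   0.968 -0.   ] y [ 0. -0. -1.] z [-0.968  0.25  -0.   ] open 0.0857 F [-0.7 -0.3  0.1]
turn [ 0.      1.3488 -0.    ]
shift mm [ 476.7   53.3 -871. ]
```

Emit:
{"method": "servo_tool", "body": {
  "steps": [0,0.1124,0,0,0,0,0,0,0.1124,0,0,0,0,0,0,0.1124,0,0,0,0,0,0,0.1124,0,0,0,0,0,0,0.1124,0,0,0,0,0,0,0.1124,0,0,0,0,0,0,0.1124,0,0,0,0,0,0,0.1124,0,0,0,0,0,0,0.1124,0,0,0,0,0,0,0.1124,0,0,0,0,0,0,0.1124,0,0,0,0,0,0,0.1124,0,0,0,0,0]
}}

```text
time: 2.1
tool_pos: [0.1313, 0.5083, 0.2033]
tool_rot: [-1.571, 0.029, -0.029]
force: [0.3, -1.2, 0.4]
opening: 0.0852
```

Emit:
{"method": "servo_tool", "body": {
  "steps": [0,0,0,18,2,-33,0,0,0,0,18,2,-33,0,0,0,0,18,2,-33,0,0,0,0,18,2,-33,0,0,0,0,18,2,-33,0,0,0,0,18,2,-33,0,0,0,0,18,2,-33,0,0,0,0,18,2,-33,0,0,0,0,18,2,-33,0,0,0,0,18,2,-33,0,0,0,0,18,2,-33,0,0,0,0,18,2,-33,0]
}}

```text
time: 3.1
tool_pos: [0.3355, 0.1042, 0.1796]
tool_rot: [-1.57, 0.023, -0.025]
force: [0.7, 1.2, -0.0]
opening: 0.0855
```

Emit:
{"method": "servo_tool", "body": {
  "steps": [0,0,0,18,2,-33,0,0,0,0,18,2,-33,0,0,0,0,18,2,-33,0,0,0,0,18,2,-33,0,0,0,0,18,2,-33,0,0,0,0,18,2,-33,0,0,0,0,18,2,-33,0,0,0,0,18,2,-33,0,0,0,0,18,2,-33,0,0,0,0,18,2,-33,0,0,0,0,18,2,-33,0,0,0,0,18,2,-33,0]
}}

```text
time: 4.1
tool_pos: [0.5392, -0.2985, 0.1551]
tool_rot: [-1.571, 0.024, -0.025]
force: [0.3, 0.1, 0.9]
opening: 0.0854
```

```bash
python3 -c "
from h import *
plan((.581,-.377,.14),1.54)"
```

```text
t 4.1 pos [ 0.5392 -0.2985  0.1551] x [ 1.    -0.031  0.   ] y [ 0.  0. -1.] z [0.031 1.    0.   ] open 0.0854 F [0.3 0.1 0.9]
turn [-0.0001 -0.0005  0.0001]
shift mm [ 44.2  15.1 -77.1]
```

Emit:
{"method": "servo_tool", "body": {
  "steps": [0,0,0,11,4,-19.3,0,0,0,0,11,4,-19.3,0,0,0,0,11,4,-19.3,0,0,0,0,11.2,3,-19.2,0,0,0,0,0,0,0,0]
}}

```text
time: 4.52
tool_pos: [0.5819, -0.3787, 0.1385]
tool_rot: [-1.572, 0.026, -0.026]
force: [0.9, -0.8, -0.1]
opening: 0.0852
```

```bash
python3 - <<'E'
from h import *
plan((.581,-.377,.051),1.54)
a=grab("scene","s1.png");b=grab("top","t1.png")
H=(.581,-.377,1.54)
draw(a,"s1b.png",(75,195,175,275),7.8,[(H,HOOKS,(255,255,0))]); draw(b,"t1b.png",(340,165,420,225),9.8,[(H,HOOKS,(255,255,0))])
E
```

```text
t 4.52 pos [ 0.5819 -0.3787  0.1385] x [ 0.999 -0.033  0.001] y [ 0.    -0.002 -1.   ] z [ 0.033  0.999 -0.002] open 0.0852 F [ 0.9 -0.8 -0.1]
turn [ 0.0015 -0.0024  0.0005]
shift mm [-0.9 87.5  1.7]
```

View pics/s1b.png

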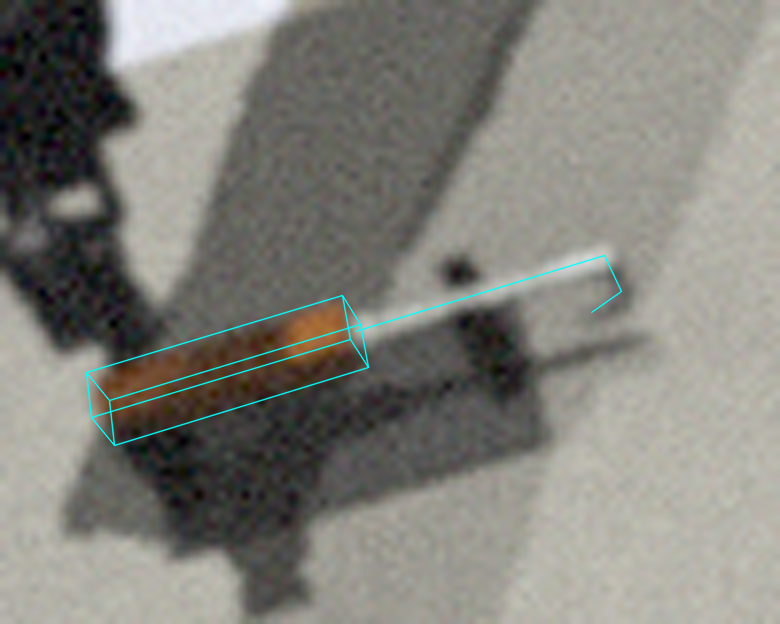

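View pics/t1b.png

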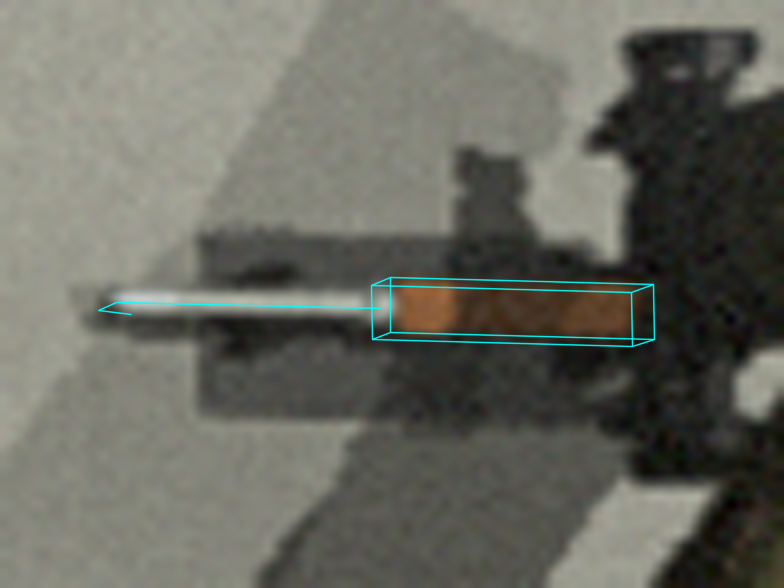

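Emit:
{"method": "servo_tool", "body": {
  "steps": [0,-0.002,0,0,15,0,0,0,0,0,-1,15,0,0,0,0,0,0,15,1,0,0,0,0,0,15,0,0,0,0,0,0,15,0,0,0,0,0,0,11,0,0,0,0,0,0,0,0,0,0,0,0,0,0,0,0]
}}

```text
time: 5.28
tool_pos: [0.5789, -0.3731, 0.0542]
tool_rot: [-1.57, 0.023, -0.021]
force: [0.9, -0.1, 0.5]
opening: 0.0852
```

Emit:
{"method": "servo_tool", "body": {
  "steps": [0,0,0,0,0,0,1,0,0,0,0,0,0,1,0,0,0,0,0,0,1,0,0,0,0,0,0,1,0,0,0,0,0,0,1,0,0,0,0,0,0,1,0,0,0,0,0,0,1,0,0,0,0,0,0,1,0,0,0,0,0,0,1,0,0,0,0,0,0,1,0,0,0,0,0,0,1]
}}

```text
time: 6.2
tool_pos: [0.5795, -0.374, 0.0543]
tool_rot: [-1.571, 0.023, -0.023]
force: [0.2, 0.1, -0.6]
opening: 0.0002
```

```bash
python3 - <<'E'
from h import *
plan((.581,-.377,.051),1.54)
E
```

```text
t 6.2 pos [ 0.5795 -0.374   0.0543] x [ 1.    -0.029 -0.   ] y [-0.  0. -1.] z [0.029 1.    0.   ] open 0.0002 F [ 0.2  0.1 -0.6]
turn [-0.0001  0.002  -0.0001]
shift mm [ 1.6  3.3 -2.9]
```

The fingers shut fully, to 0.2 mm, so nothing is gripped. I'll look.

```bash
python3 - <<'E'
from h import *
a=grab("scene","s2.png");b=grab("top","t2.png")
H=(.581,-.377,1.54)
draw(a,"s2b.png",(75,195,175,275),7.8,[(H,HOOKS,(255,255,0))]); draw(b,"t2b.png",(340,165,420,225),9.8,[])
E
```

View pics/s2b.png

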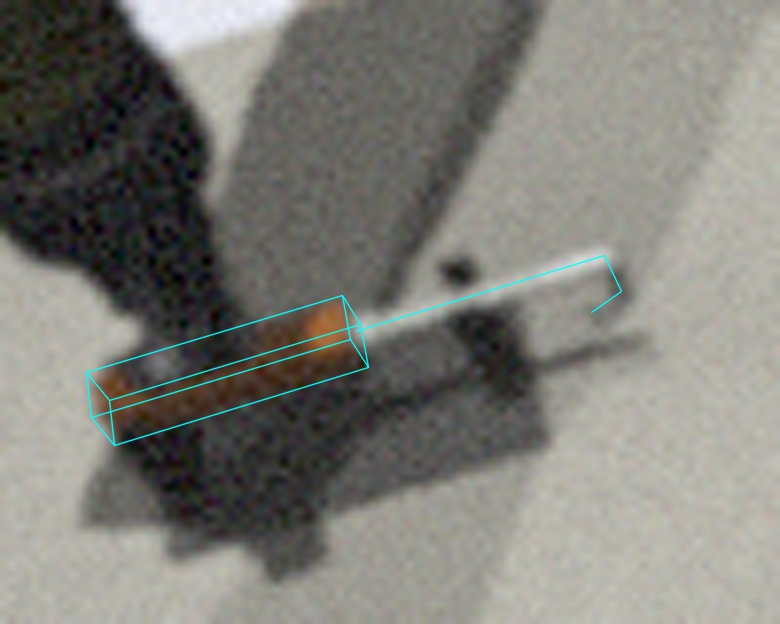

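View pics/t2b.png

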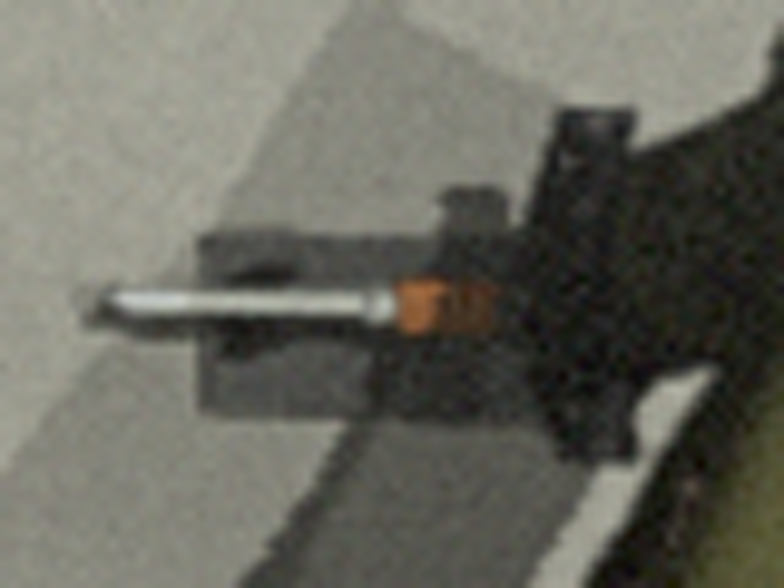

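Emit:
{"method": "servo_tool", "body": {
  "steps": [0,0,0,0,0,0,1]
}}

```text
time: 6.38
tool_pos: [0.5796, -0.374, 0.0543]
tool_rot: [-1.571, 0.023, -0.023]
force: [-0.5, 0.6, 0.1]
opening: -0.0003
```

```bash
python3 - <<'E'
from h import *
s=readout.read_state();print(s["opening"],s["tool_pos"],s["joint_positions"])
a=viewer.get_image("scene");b=viewer.get_image("top")
p=s["tool_pos"];T=[((0,0,0),L((p[0]-.03,p[1],p[2]),(p[0]+.03,p[1],p[2]),(p[0],p[1],p[2]),(p[0],p[1],.2)),(0,255,0))]
draw(a,"s3b.png",(40,120,180,275),4.2,T); draw(b,"t3b.png",(330,150,430,235),7.6,T)
E
```

```text
-0.0003354384930168727 [ 0.57955013 -0.37402807  0.05428537] [-5.73108158e-01  6.23712149e-01  5.98266180e-02  1.00691572e+00
 -1.97434550e-05  1.02649136e+00]
```

View pics/s3b.png

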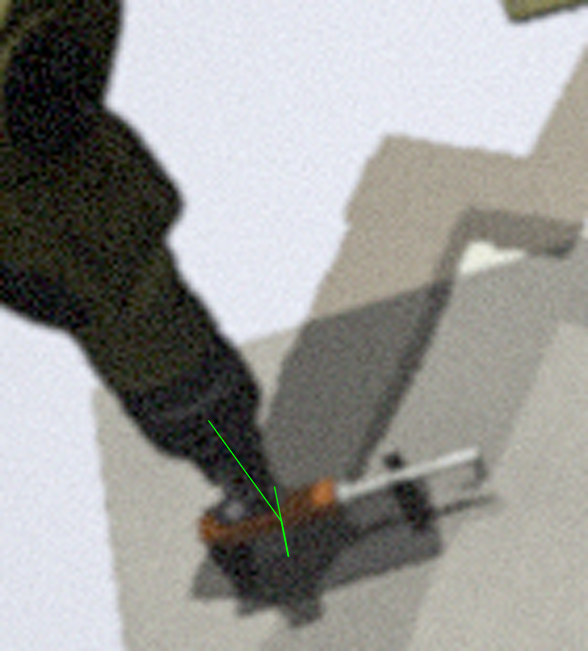

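View pics/t3b.png

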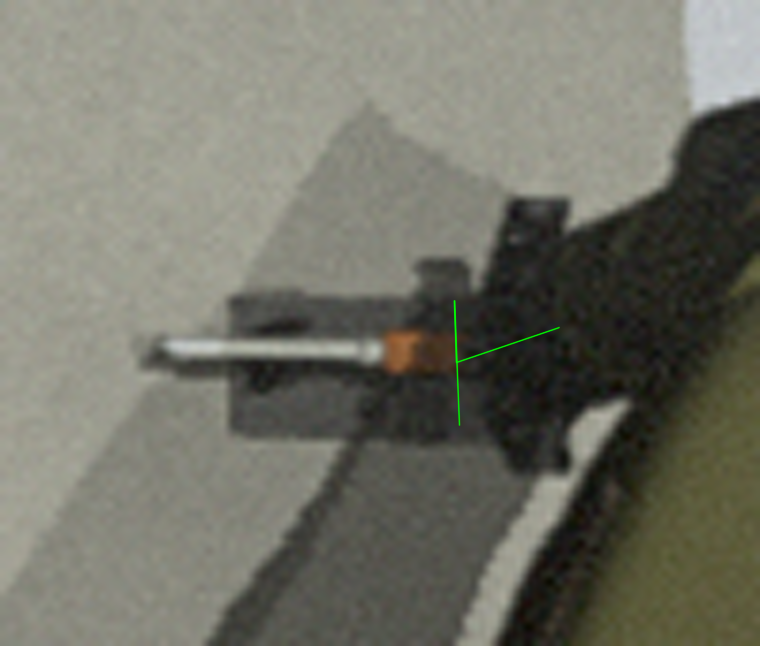

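Emit:
{"method": "servo_tool", "body": {
  "steps": [0,0,0,0,-8,0,1,0,0,0,0,-8,0,1,0,0,0,0,-8,0,1,0,0,0,0,-8,0,1,0,0,0,0,-8,0,1,0,0,0,0,0,0,1]
}}

```text
time: 6.98
tool_pos: [0.581, -0.3749, 0.0972]
tool_rot: [-1.573, 0.02, -0.025]
force: [0.2, 0.2, -0.8]
opening: 0.0
```

```bash
python3 - <<'E'
from h import *
s=readout.read_state();print(s["opening"],s["tool_pos"],s["force"])
a=viewer.get_image("scene");b=viewer.get_image("top")
p=s["tool_pos"];T=[((0,0,0),L((p[0]-.03,p[1],p[2]),(p[0]+.03,p[1],p[2]),(p[0],p[1],p[2]),(p[0],p[1],p[2]+.15)),(0,255,0))]
draw(a,"s4b.png",(50,165,170,275),5.4,T);draw(a,"s4c.png",(50,165,170,275),5.4,[]); draw(b,"t4b.png",(330,150,430,235),7.6,T)
E
```

```text
4.308047828005918e-05 [ 0.58096808 -0.3749122   0.09722582] [ 0.18348464  0.17143328 -0.79209836]
```

View pics/s4b.png

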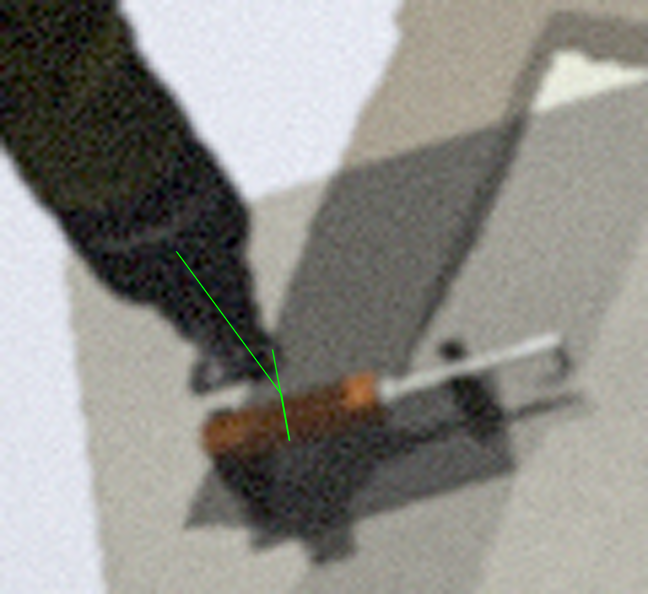

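View pics/s4c.png

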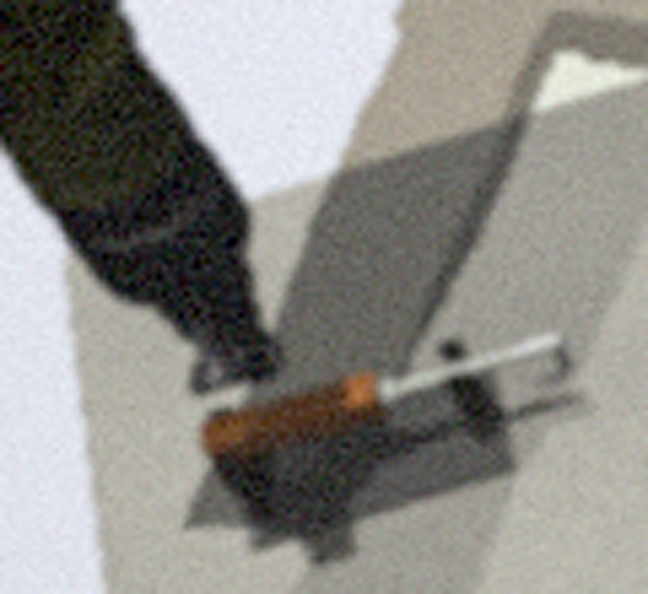

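View pics/t4b.png

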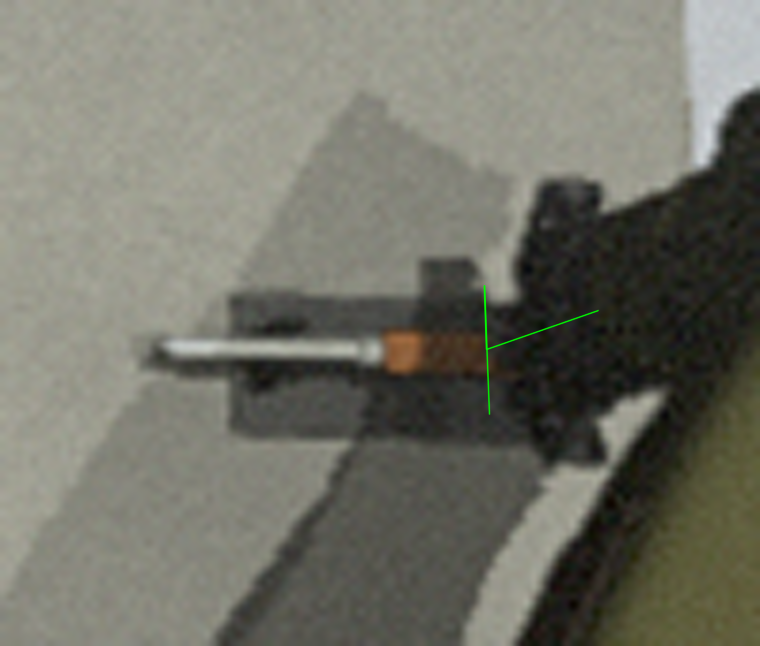

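```bash
python3 - <<'E'
from h import *
a=viewer.get_image("scene");b=viewer.get_image("top")
for im,f,c,s in((a,"s5.png",(70,200,130,260),10),(b,"t5.png",(370,165,425,220),10)):
    g=im["color"][c[1]:c[3],c[0]:c[2],::-1].astype(float)/255
    g=cv2.resize(g**.45,None,fx=s,fy=s,interpolation=cv2.INTER_CUBIC);cv2.imwrite("pics/"+f,(np.clip(g,0,1)*255).astype(np.uint8))
s=readout.read_state();print(pix(a,s["tool_pos"]),pix(b,s["tool_pos"]))
E
```

```text
[[102.09151483 237.38040562]] [[392.9208472 196.060414 ]]
```

View pics/s5.png

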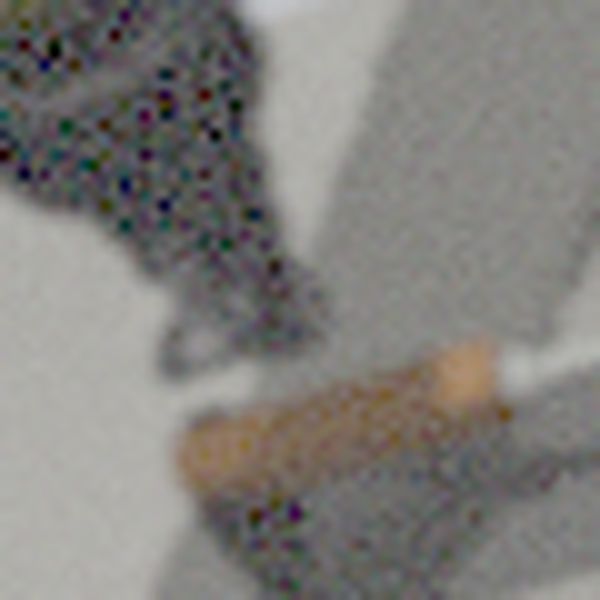

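View pics/t5.png

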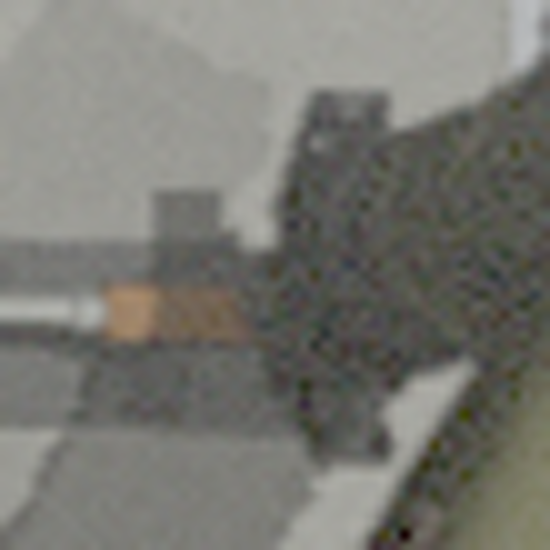

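Emit:
{"method": "servo_tool", "body": {
  "steps": [0,0,0,0,-35,0,1,0,0,0,0,-35,20,1,0,0,0,0,-35,35,1,0,0,0,0,0,35,1,0,0,0,0,0,35,1,0,0,0,0,0,0,1,0,0,0,0,0,0,1]
}}

```text
time: 7.77
tool_pos: [0.5828, -0.2527, 0.1936]
tool_rot: [-1.571, 0.021, -0.02]
force: [0.5, -0.6, 0.1]
opening: -0.0004
```

```bash
cat > gv.py <<'E'
from h import *
import sys
def g(tag):
    s=readout.read_state();p=s["tool_pos"];print(p,s["opening"])
    for n in("scene","top"):
        im=viewer.get_image(n);u=pix(im,[p,p+[.04,0,0],p+[0,.04,0],p+[0,0,.1]]);print(n,u.round(1).tolist())
        cx,cy=u[0].astype(int); x0=max(0,cx-45);y0=max(0,cy-40);c=im["color"][y0:cy+20,x0:cx+35,::-1].astype(float)/255
        gg=(np.clip(cv2.resize(c**.5,None,fx=9,fy=9,interpolation=cv2.INTER_CUBIC),0,1)*255).astype(np.uint8)
        q=[tuple(((v+.5-[x0,y0])*9).astype(int).tolist()) for v in u]
        for w,col in zip(q[1:],((0,0,255),(0,255,0),(255,0,0))): cv2.line(gg,q[0],w,col,1)
        cv2.imwrite(f"pics/{tag}_{n}.png",gg)
g(sys.argv[1])
E
python3 gv.py g1
```

```text
[ 0.58276108 -0.2527274   0.1936348 ] -0.000403526657139772
scene [[134.4, 207.5], [137.3, 219.0], [148.5, 203.0], [124.1, 187.1]]
top [[365.6, 191.9], [365.2, 179.9], [353.5, 192.0], [373.7, 188.0]]
```

View pics/g1_scene.png

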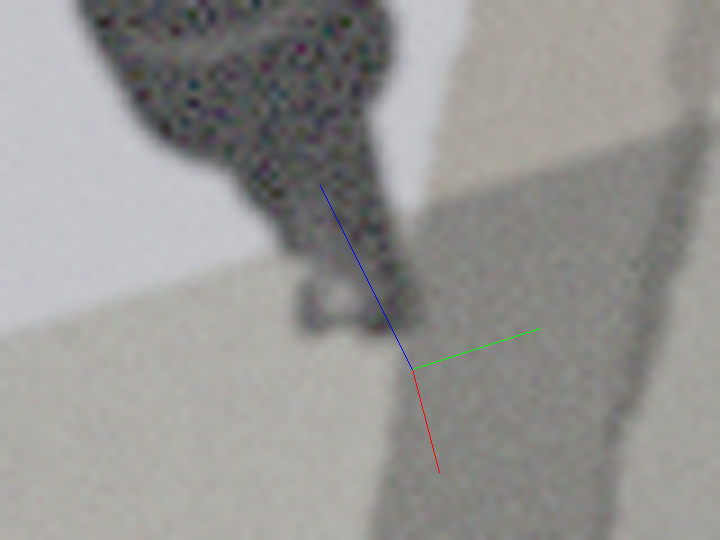

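View pics/g1_top.png

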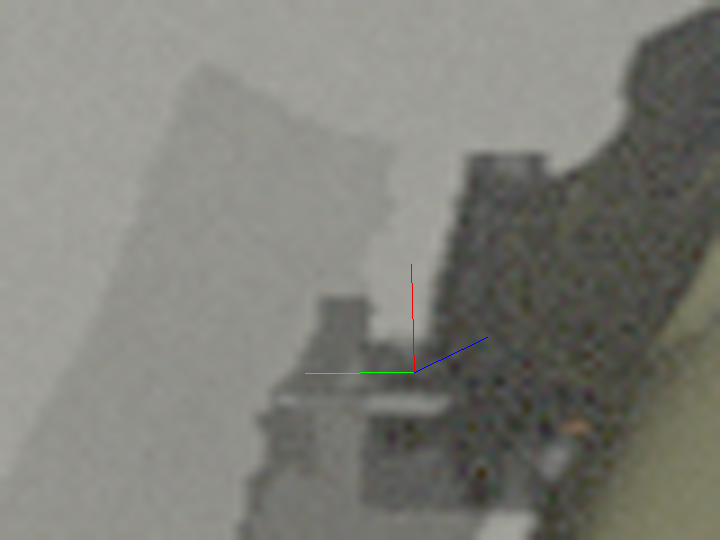

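Emit:
{"method": "servo_tool", "body": {
  "steps": [0,0,0,0,0,0,0,0,0,0,0,0,0,0,0,0,0,0,0,0,0,0,0,0,0,0,0,0,0,0,0,0,0,0,0,0,0,0,0,0,0,0]
}}

```text
time: 8.37
tool_pos: [0.5829, -0.255, 0.1936]
tool_rot: [-1.571, 0.023, -0.023]
force: [-0.5, -0.0, 0.7]
opening: 0.0721
```

```bash
python3 gv.py g2
```

```text
[ 0.58290381 -0.25495029  0.19364673] 0.07208040842283586
scene [[133.6, 207.8], [136.5, 219.3], [147.7, 203.3], [123.2, 187.4]]
top [[366.3, 191.9], [365.9, 179.8], [354.2, 191.9], [374.4, 188.0]]
```

View pics/g2_scene.png

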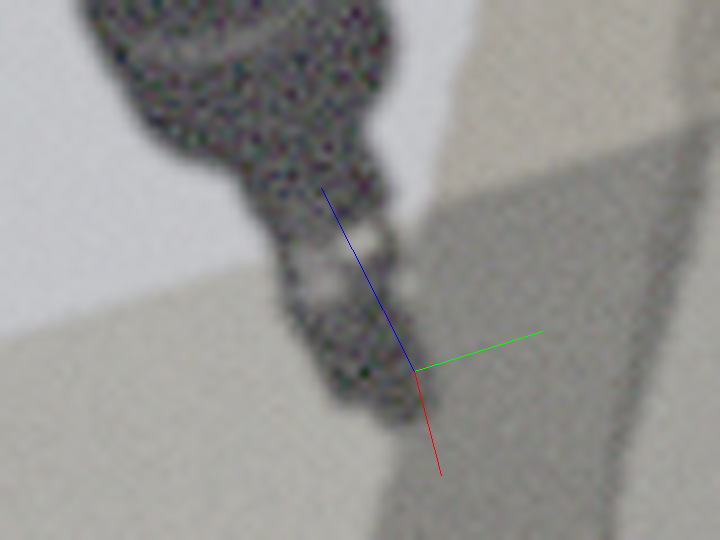

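View pics/g2_top.png

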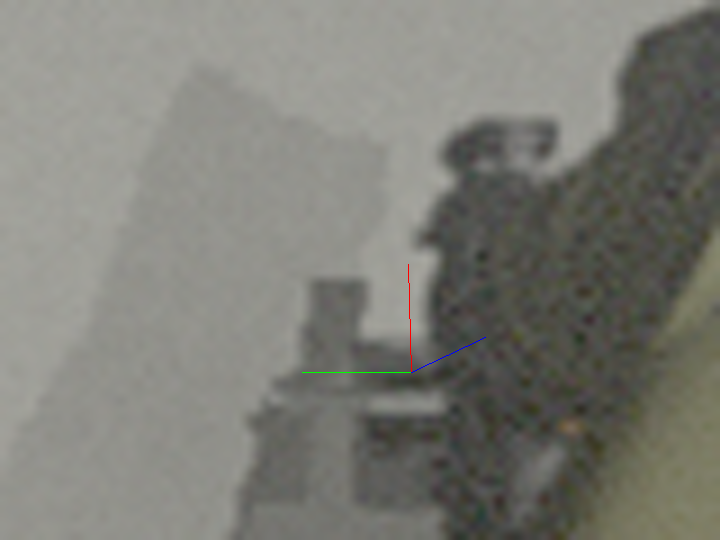

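Emit:
{"method": "servo_tool", "body": {
  "steps": [0,0,0,-0.5,10,-30,0,0,0,0,-0.5,10,-30,0,0,0,0,-0.5,10,-30,0,0,0,0,0,25,-27,0,0,0,0,0,25,0,0,0,0,0,0,20,0,0,0,0,0,0,20,0,0,0,0,0,0,15,0,0,0,0,0,0,10,0,0,0,0,0,0,10,0,0,0,0,0,0,8,0,0,0,0,0,0,0,0,0]
}}

```text
time: 9.47
tool_pos: [0.5774, -0.3709, 0.0293]
tool_rot: [-1.57, 0.024, -0.021]
force: [0.1, -0.1, 0.1]
opening: 0.0852
```

```bash
python3 -c "
from h import *
plan((.581,-.372,.028),1.54)"; python3 gv.py g3
```

```text
t 9.47 pos [ 0.5774 -0.3709  0.0293] x [ 1.    -0.029 -0.002] y [-0.002  0.001 -1.   ] z [0.029 1.    0.001] open 0.0852 F [ 0.1 -0.1  0.1]
turn [-0.0011  0.0021 -0.0019]
shift mm [ 3.6  1.3 -1. ]
[ 0.57739538 -0.37092009  0.02927057] 0.08520814797284212
scene [[110.0, 246.2], [112.2, 257.3], [123.0, 241.8], [98.9, 230.8]]
top [[386.7, 198.5], [386.3, 187.7], [375.8, 198.6], [395.3, 195.5]]
```

View pics/g3_scene.png

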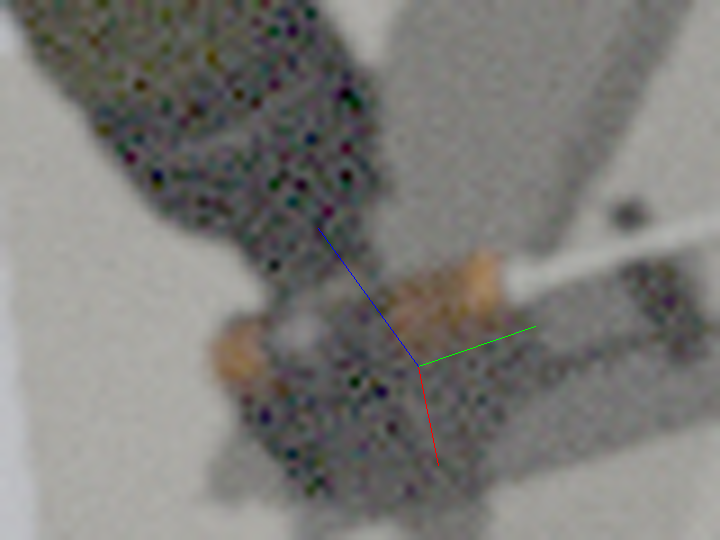

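Emit:
{"method": "servo_tool", "body": {
  "steps": [0,0.002,0.002,2,2,4,0,0,0,0,1.5,3,4,0,0,0,0,0,0,0,0,0,0,0,0,0,0,1,0,0,0,0,0,0,1,0,0,0,0,0,0,1,0,0,0,0,0,0,1,0,0,0,0,0,0,1,0,0,0,0,0,0,1,0,0,0,0,0,0,1,0,0,0,0,0,0,1,0,0,0,0,0,0,1]
}}

```text
time: 10.57
tool_pos: [0.5819, -0.3638, 0.026]
tool_rot: [-1.571, 0.026, -0.023]
force: [0.1, -0.8, 2.5]
opening: 0.0195
```

```bash
python3 -c "
from h import *
plan((.581,-.372,.028),1.54)"; python3 gv.py g4
```

```text
t 10.57 pos [ 0.5819 -0.3638  0.026 ] x [ 1.    -0.031 -0.002] y [-0.002 -0.    -1.   ] z [ 0.031  1.    -0.   ] open 0.0195 F [ 0.1 -0.8  2.5]
turn [ 0.0004 -0.0001 -0.0017]
shift mm [-0.7 -2.  -8.2]
[ 0.58192339 -0.36383689  0.02601875] 0.01946142705375725
scene [[112.9, 247.1], [115.2, 258.2], [125.8, 242.7], [102.0, 231.9]]
top [[384.5, 197.4], [384.1, 186.6], [373.6, 197.4], [392.9, 194.3]]
```

View pics/g4_scene.png

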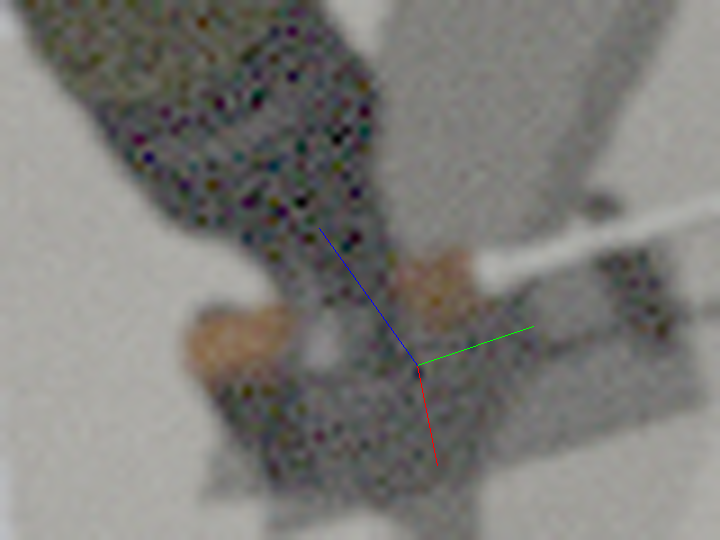

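View pics/g4_top.png

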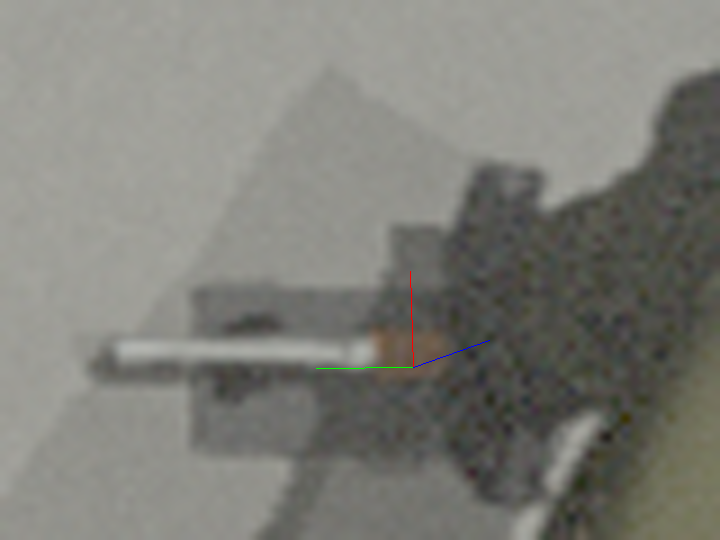

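Emit:
{"method": "servo_tool", "body": {
  "steps": [0,0,0,0,-5,0,1,0,0,0,0,-8,0,1,0,0,0,0,-12,0,1,0,0,0,0,-15,0,1,0,0,0,0,-20,0,1,0,0,0,0,-20,0,1,0,0,0,0,-20,0,1,0,0,0,0,0,0,1]
}}

```text
time: 11.33
tool_pos: [0.5846, -0.3651, 0.1311]
tool_rot: [-1.575, 0.02, -0.028]
force: [0.7, 0.4, 0.1]
opening: 0.0189
```

```bash
python3 - <<'E'
from h import *
plan((.563,.079,.126),1.235)
s=readout.read_state();p=s["tool_pos"];R=Rn.from_rotvec(s["tool_rot"]).as_matrix()
o=p+R@[-.001,-.044,-.0137]; H=(o[0],o[1],np.arctan2(R[1,2],R[0,2]));hh=[(x+[0,0,o[2]],y+[0,0,o[2]]) for x,y in HOOK]
a=viewer.get_image("scene");b=viewer.get_image("top");print(o,H)
draw(a,"h1s.png",(70,185,170,265),7.8,[(H,hh,(255,255,0))]); draw(b,"h1t.png",(340,165,420,225),9.8,[(H,hh,(255,255,0))])
E
```

```text
t 11.33 pos [ 0.5846 -0.3651  0.1311] x [ 1.    -0.031  0.005] y [ 0.005 -0.004 -1.   ] z [ 0.031  1.    -0.004] open 0.0189 F [0.7 0.4 0.1]
turn [0.0032 0.305  0.0057]
shift mm [-166.7    5.1  412.2]
[ 0.58294646 -0.37862217  0.17517179] (np.float64(0.5829464564040246), np.float64(-0.3786221661553912), np.float64(1.5400345141061176))
```

View pics/h1s.png

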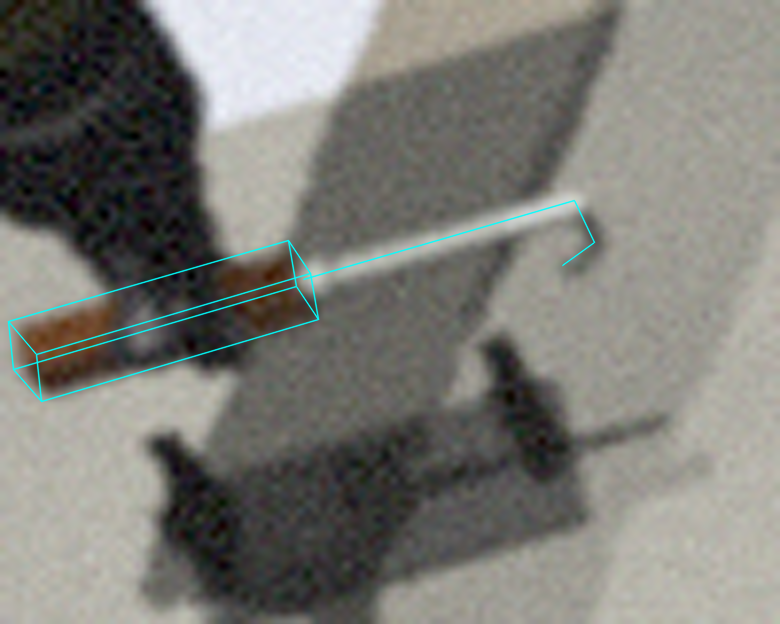

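View pics/h1t.png

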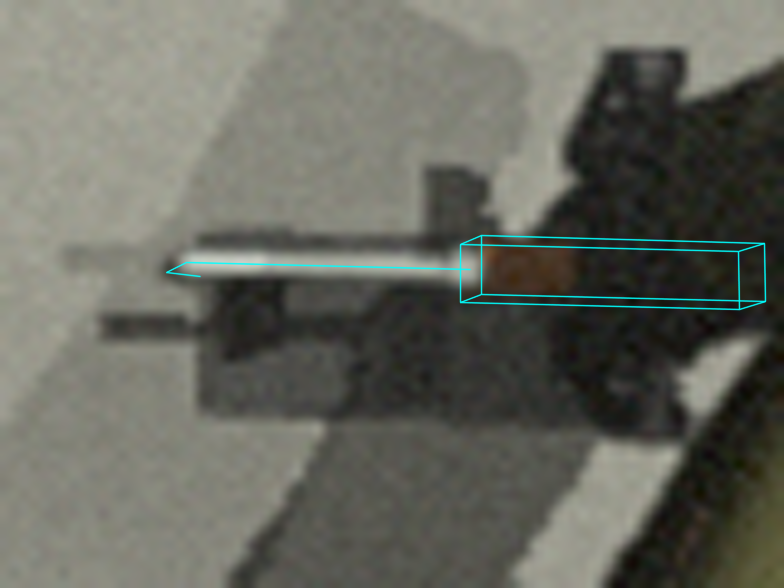

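Emit:
{"method": "servo_tool", "body": {
  "steps": [0,0.076,0,0,0,0,1,0,0.076,0,0,0,0,1,0,0.076,0,0,0,0,1,0,0.077,0,0,0,0,1,0,0,0,-10,0,25,1,0,0,0,-12,0,30,1,0,0,0,-12,0,30,1,0,0,0,-12,0,30,1,0,0,0,-12,0,30,1,0,0,0,-12,0,30,1,0,0,0,-12,0,30,1,0,0,0,-12,0,30,1]
}}

```text
time: 12.43
tool_pos: [0.569, -0.109, 0.1241]
tool_rot: [-1.555, 0.268, -0.26]
force: [0.2, 0.5, 0.2]
opening: 0.0192
```

Emit:
{"method": "servo_tool", "body": {
  "steps": [0,0,0,-12,0,30,1,0,0,0,-12,0,30,1,0,0,0,-12,0,30,1,0,0,0,-12,0,30,1,0,0,0,-12,0,30,1,0,0,0,-12,0,27,1,0,0,0,0,0,0,1,0,0,0,0,0,0,1]
}}

```text
time: 13.1
tool_pos: [0.5596, 0.0813, 0.1243]
tool_rot: [-1.557, 0.265, -0.257]
force: [0.1, 0.3, -0.1]
opening: 0.0194
```

```bash
cat >> h.py <<'E'
OFF=np.array([-.001,-.044,-.0137])
def hook():
    s=readout.read_state();p=s["tool_pos"];R=Rn.from_rotvec(s["tool_rot"]).as_matrix()
    o=p+R@OFF; B=np.c_[R[:,2],R[:,0]*-1,-R[:,1]]  # hook x,y,z axes
    return o,B,[(o+B@x,o+B@y) for x,y in HOOK]
def hookview(tag,cs,ct,ss,st,extra=[]):
    o,B,hh=hook(); bend=o+B@[.145,0,-.03]; print("origin",o.round(4),"bend",bend.round(4),"yaw",round(np.arctan2(B[1,0],B[0,0]),4))
    a=viewer.get_image("scene");b=viewer.get_image("top")
    draw(a,tag+"s.png",cs,ss,[((0,0,0),hh,(255,255,0))]+extra); draw(b,tag+"t.png",ct,st,[((0,0,0),hh,(255,255,0))]+extra)
    draw(b,tag+"u.png",ct,st,[]);draw(a,tag+"v.png",cs,ss,[])
E
python3 - <<'E'
from h import *
plan((.563,.079,.126),1.235)
hookview("h2",(210,120,350,230),(170,150,290,240),5.5,6.6)
E
```

```text
t 13.1 pos [0.5596 0.0813 0.1243] x [ 0.945 -0.326 -0.004] y [-0.005 -0.001 -1.   ] z [ 0.326  0.945 -0.002] open 0.0194 F [ 0.1  0.3 -0.1]
turn [ 0.0023  0.0032 -0.0044]
shift mm [ 3.9 -1.7 -1.1]
origin [0.5544 0.0687 0.1683] bend [0.6016 0.2058 0.138 ] yaw 1.2382
```

View pics/h2s.png

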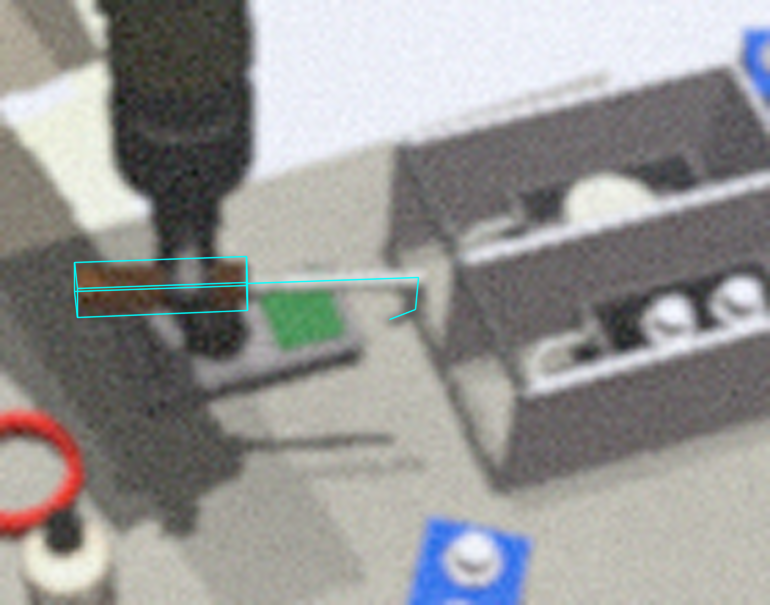

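View pics/h2t.png

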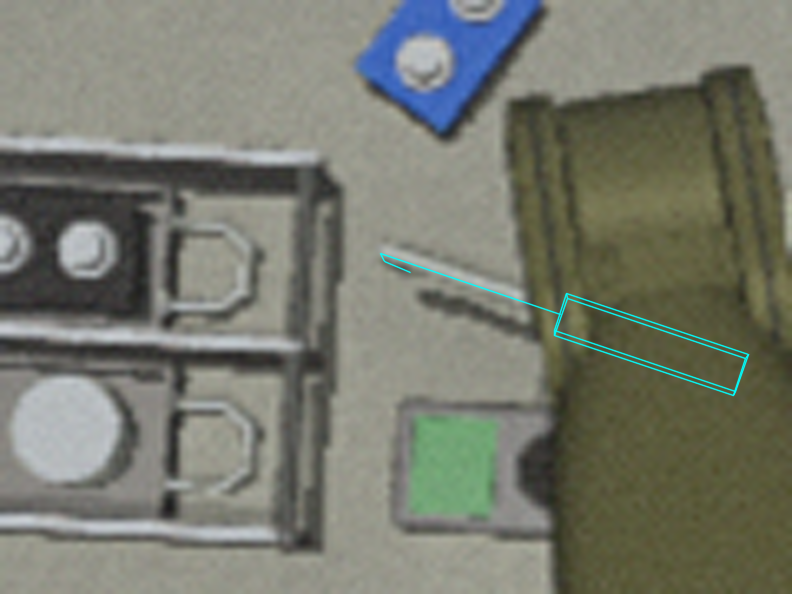

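```bash
python3 - <<'E'
from h import *
b=np.load("b.npy",allow_pickle=True).item()
print(ray(b,(201.5,189.5),.032), ray(b,(170+247/6.6-.5,189.5),.032))
# mouth: bar at z .112 & walls: outer wall front / middle wall front (crop h2t) 
for u,v in((318,160),(325,350),(303,345)): print(ray(b,(170+u/6.6-.5,150+v/6.6-.5),.112))
# mouth foot on bench right of shadow
E
```

```text
[0.6136551  0.30932203 0.032     ] [0.61355974 0.28944324 0.032     ]
[0.65882614 0.24265728 0.112     ]
[0.55773694 0.23842839 0.112     ]
[0.56043565 0.25000266 0.112     ]
```

Emit:
{"method": "servo_tool", "body": {
  "steps": [0,0,0,2,10,0,1,0,0,0,1,15,0,1,0,0,0,0,15,0,1,0,0,0,0,15,0,1,0,0,0,0,13,0,1,0,0,0,0,10,0,1,0,0,0,0,5,0,1,0,0,0,0,0,0,1]
}}

```text
time: 13.87
tool_pos: [0.5626, 0.0781, 0.0412]
tool_rot: [-1.556, 0.268, -0.261]
force: [-1.1, 0.0, -0.2]
opening: 0.0187
```

```bash
python3 - <<'E'
from h import *
plan(None,1.235)
hookview("h3",(210,120,350,230),(170,150,290,240),5.5,6.6)
E
```

```text
t 13.87 pos [0.5626 0.0781 0.0412] x [ 0.944 -0.331 -0.004] y [-0.005 -0.    -1.   ] z [ 0.331  0.944 -0.002] open 0.0187 F [-1.1  0.  -0.2]
turn [ 0.002  -0.0013 -0.0045]
origin [0.5573 0.0655 0.0852] bend [0.6051 0.2023 0.0549] yaw 1.2337
```

View pics/h3s.png

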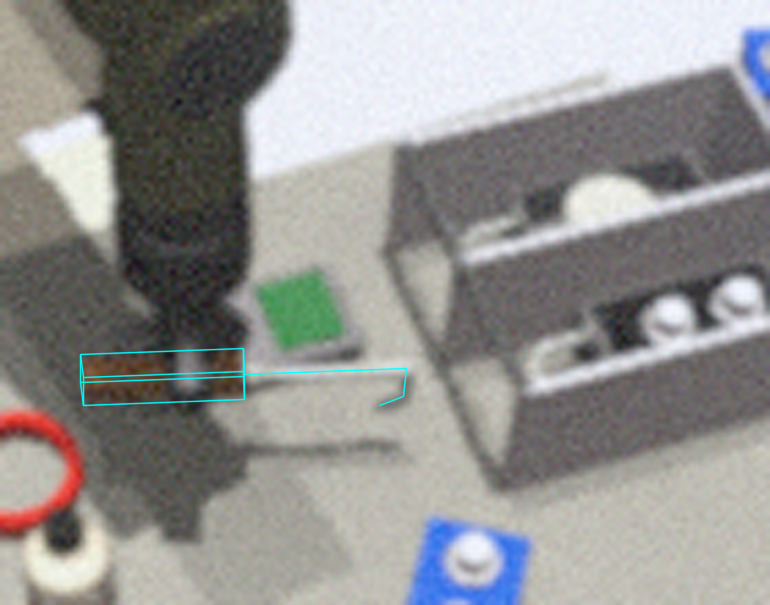

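View pics/h3t.png

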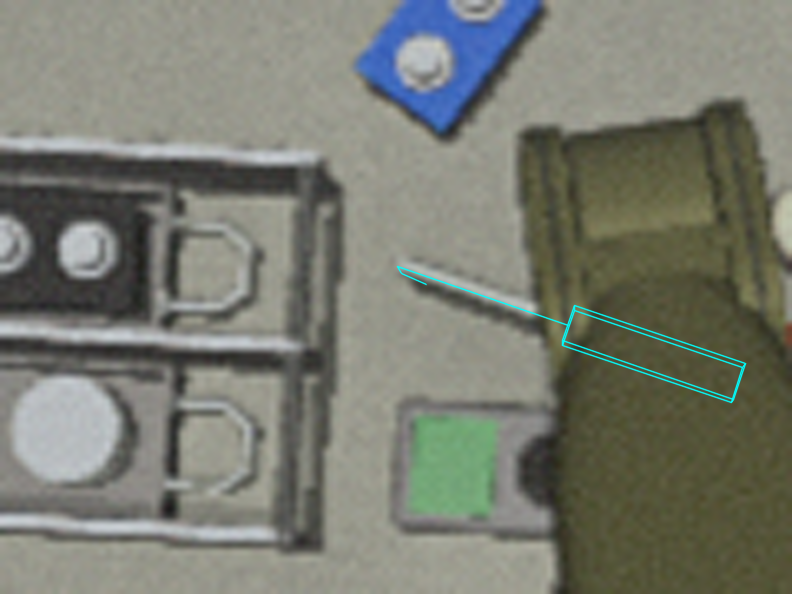

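Emit:
{"method": "servo_tool", "body": {
  "steps": [0,0,0,-2.2,0,8.1,1,0,0,0,-3,0,11,1,0,0,0,-4,0,14,1,0,0,0,-4,0,14,1,0,0,0,-4,0,14,1,0,0,0,-4,0,14,1,0,0,0,-4,0,14,1,0,0,0,-3,0,12,1,0,0,0,-2,0,8,1,0,0,0,-1,0,4,1,0,0,0,0,0,0,1,0,0,0,0,0,0,1]
}}

```text
time: 14.97
tool_pos: [0.5714, 0.1959, 0.0427]
tool_rot: [-1.556, 0.265, -0.262]
force: [-0.7, -0.1, -1.3]
opening: 0.0191
```

```bash
python3 - <<'E'
from h import *
plan(None,1.235)
hookview("h4",(240,120,360,210),(180,165,250,218),6.5,11)
E
```

```text
t 14.97 pos [0.5714 0.1959 0.0427] x [ 0.944 -0.33  -0.002] y [-0.002 -0.001 -1.   ] z [ 0.33   0.944 -0.001] open 0.0191 F [-0.7 -0.1 -1.3]
turn [ 0.0013  0.     -0.002 ]
origin [0.5661 0.1834 0.0867] bend [0.6138 0.3202 0.0565] yaw 1.235
```

View pics/h4s.png

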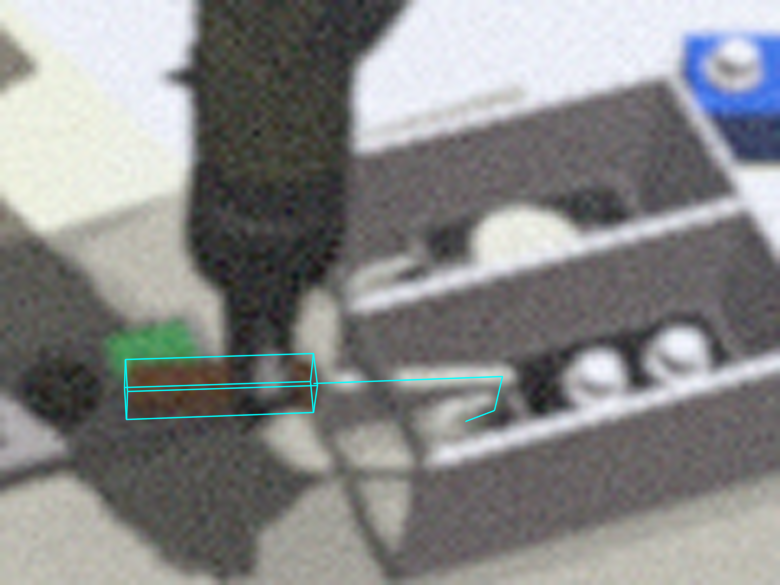

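View pics/h4t.png

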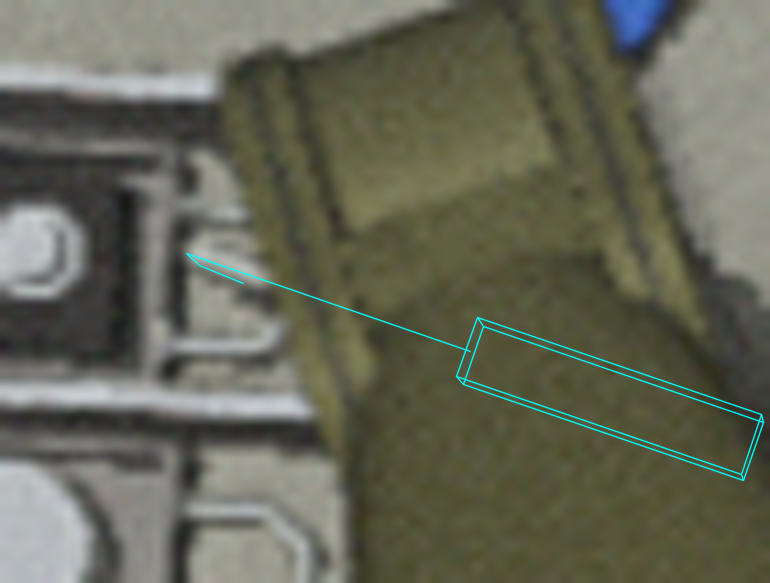

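View pics/h4u.png

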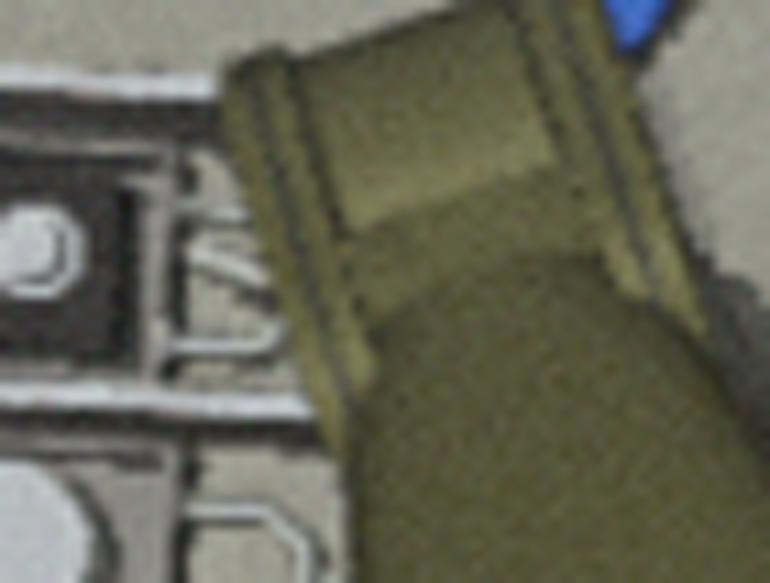

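```bash
python3 - <<'E'
from h import *
b=np.load("b.npy",allow_pickle=True).item()
for z in(.0565,.026): print(z,((pix(b,[(.6138,.3202,z),(.6158,.3202,z),(.6138,.3152,z)])+.5-[180,165])*11).round(0).tolist())
# tray face at z=.042 x crop 178; ring sides crop y 215/345 at z .032
for u,v,z in((180,280,.042),(215,215,.032),(215,347,.032)): print(ray(b,(180+u/11-.5,165+v/11-.5),z))
E
```

```text
0.0565 [[199.0, 265.0], [199.0, 259.0], [214.0, 265.0]]
0.026 [[212.0, 277.0], [212.0, 271.0], [227.0, 277.0]]
[0.61082625 0.32848862 0.042     ]
[0.63388788 0.31852119 0.032     ]
[0.58954443 0.31807117 0.032     ]
```

Emit:
{"method": "servo_tool", "body": {
  "steps": [0,0,0,-1,3,-2,1,0,0,0,-1,4,-2,1,0,0,0,0,5,0,1,0,0,0,0,5,0,1,0,0,0,0,5,0,1,0,0,0,0,5,0,1,0,0,0,0,4,0,1,0,0,0,0,0,0,1,0,0,0,0,0,0,1]
}}

```text
time: 15.82
tool_pos: [0.568, 0.193, 0.0114]
tool_rot: [-1.555, 0.266, -0.261]
force: [0.3, 0.7, -0.8]
opening: 0.0191
```

```bash
python3 - <<'E'
from h import *
plan(None,1.235)
hookview("h5",(240,120,360,210),(180,165,250,218),6.5,11)
E
```

```text
t 15.82 pos [0.568  0.193  0.0114] x [ 0.944 -0.329 -0.003] y [-0.003 -0.    -1.   ] z [ 0.329  0.944 -0.001] open 0.0191 F [ 0.3  0.7 -0.8]
turn [ 0.0011  0.0001 -0.0025]
origin [0.5627 0.1804 0.0554] bend [0.6103 0.3173 0.0252] yaw 1.2351
```

View pics/h5s.png

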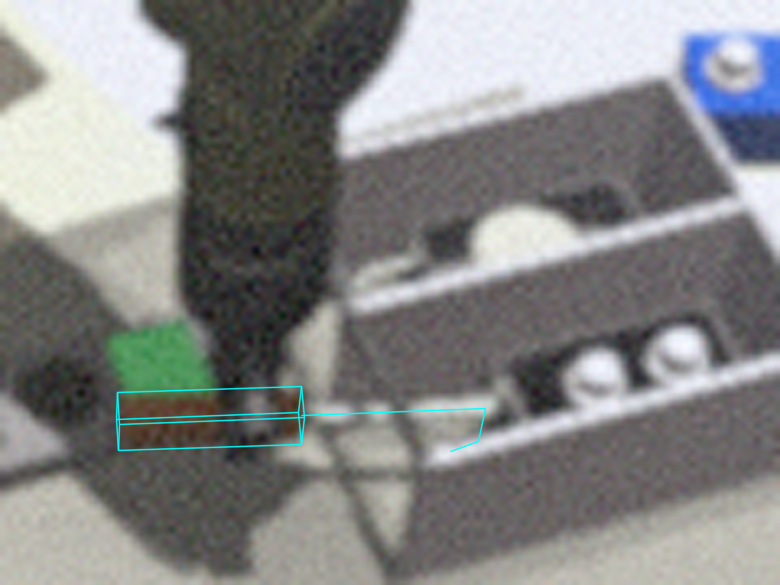

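View pics/h5u.png

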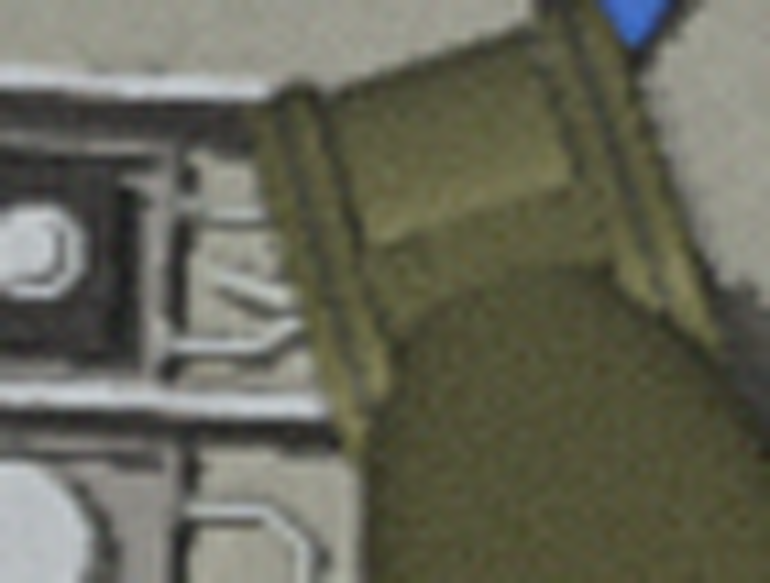

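Emit:
{"method": "servo_tool", "body": {
  "steps": [0,0,0,1.1,0,-3.8,1,0,0,0,1.1,0,-3.8,1,0,0,0,1.1,0,-3.8,1,0,0,0,1.1,0,-3.8,1,0,0,0,1.1,0,-3.8,1,0,0,0,1.1,0,-3.8,1,0,0,0,1.1,0,-3.8,1,0,0,0,1.4,0,-4.8,1,0,0,0,1.4,0,-4.8,1,0,0,0,1.4,0,-4.8,1,0,0,0,1.4,0,-4.8,1,0,0,0,1.4,0,-4.8,1]
}}

```text
time: 16.92
tool_pos: [0.5655, 0.14, 0.0119]
tool_rot: [-1.555, 0.265, -0.262]
force: [-1.0, 2.6, -0.9]
opening: 0.0193
```

```bash
python3 - <<'E'
from h import *
plan(None,1.235)
hookview("h6",(230,120,360,210),(180,150,270,218),6,8.7)
E
```

```text
t 16.92 pos [0.5655 0.14   0.0119] x [ 0.944 -0.33  -0.002] y [-0.002  0.    -1.   ] z [ 0.33   0.944 -0.   ] open 0.0193 F [-1.   2.6 -0.9]
turn [ 0.0003 -0.     -0.002 ]
origin [0.5601 0.1274 0.0559] bend [0.6078 0.2643 0.0258] yaw 1.235
```

View pics/h6v.png

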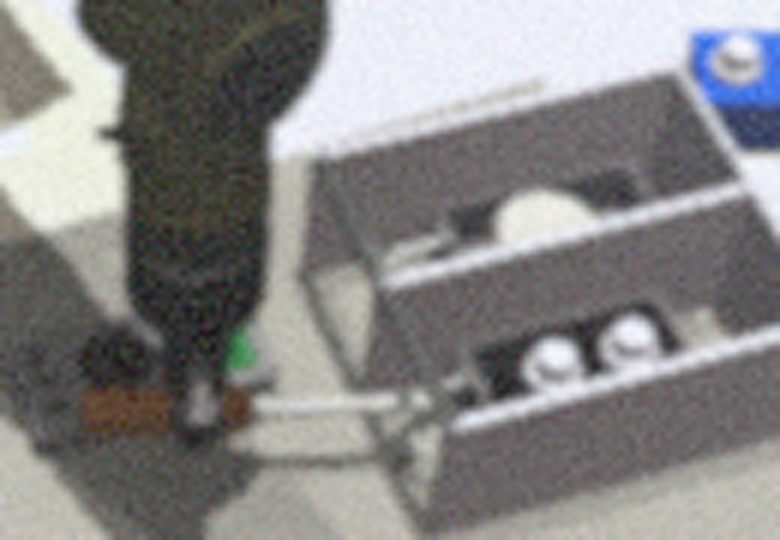

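View pics/h6u.png

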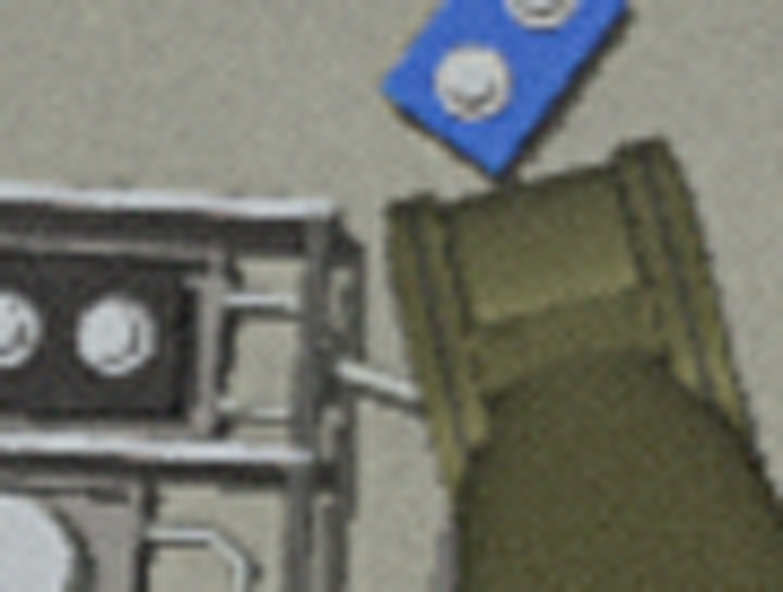

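Emit:
{"method": "servo_tool", "body": {
  "steps": [0,0,0,1.7,0,-5.8,1,0,0,0,2,0,-6.7,1,0,0,0,2,0,-6.7,1,0,0,0,2,0,-6.7,1,0,0,0,2,0,-6.7,1,0,0,0,2,0,-6.7,1,0,0,0,2,0,-6.7,1,0,0,0,2,0,-6.7,1,0,0,0,2,0,-6.7,1,0,0,0,2,0,-6.7,1,0,0,0,2,0,-6.7,1,0,0,0,2,0,-6.7,1]
}}

```text
time: 18.02
tool_pos: [0.5616, 0.0568, 0.0118]
tool_rot: [-1.555, 0.265, -0.262]
force: [0.2, 2.7, -2.0]
opening: 0.0193
```

```bash
python3 - <<'E'
from h import *
plan(None,1.235)
hookview("h7",(200,120,350,230),(190,150,310,230),5.2,6.6)
E
```

```text
t 18.02 pos [0.5616 0.0568 0.0118] x [ 0.944 -0.33  -0.002] y [-0.002  0.    -1.   ] z [ 0.33   0.944 -0.001] open 0.0193 F [ 0.2  2.7 -2. ]
turn [ 0.0007 -0.0001 -0.002 ]
origin [0.5562 0.0442 0.0558] bend [0.6039 0.1811 0.0257] yaw 1.2349
```

View pics/h7v.png

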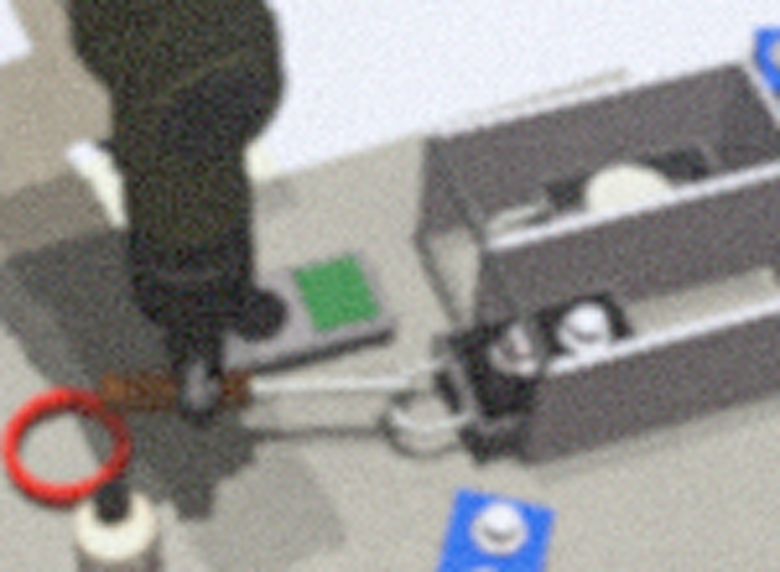

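View pics/h7u.png

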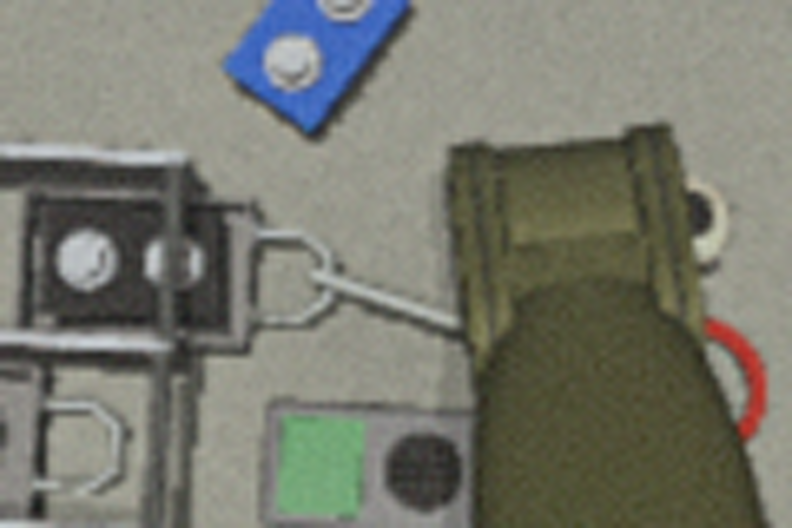

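```bash
python3 - <<'E'
from h import *
a=np.load("a.npy",allow_pickle=True).item()
s=readout.read_state();p=s["tool_pos"];R=Rn.from_rotvec(s["tool_rot"]).as_matrix()
for z in(.012,.02,.03,.036,.045,.055):
    q=ray(a,(238,199.3),z); print(z,"tool-frame offset mm x,z:",((R.T@(q-p))[[0,2]]*1000).round(1))
v=cv2.imread("pics/h7v.png")[300:480,60:300]
cv2.imwrite("pics/h7w.png",cv2.resize(v,None,fx=3.2,fy=3.2,interpolation=cv2.INTER_CUBIC))
E
```

```text
0.012 tool-frame offset mm x,z: [-10.8   1.7]
0.02 tool-frame offset mm x,z: [-5.6  1.9]
0.03 tool-frame offset mm x,z: [0.9 2.1]
0.036 tool-frame offset mm x,z: [4.8 2.2]
0.045 tool-frame offset mm x,z: [10.6  2.4]
0.055 tool-frame offset mm x,z: [17.1  2.7]
```

View pics/h7w.png

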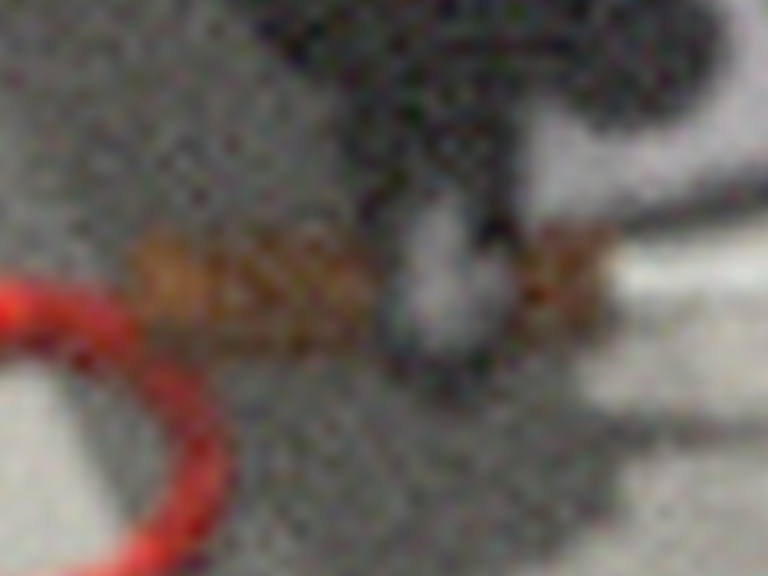

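Emit:
{"method": "servo_tool", "body": {
  "steps": [0,0,0,2,0,-6.7,1,0,0,0,2,0,-6.7,1,0,0,0,2,0,-6.7,1,0,0,0,2,0,-6.7,1,0,0,0,2,0,-6.7,1,0,0,0,2,0,-6.7,1,0,0,0,2,0,-6.7,1,0,0,0,2,0,-6.7,1,0,0,0,2,0,-6.7,1,0,0,0,2,0,-6.7,1,0,0,0,2,0,-6.7,1,0,0,0,2,0,-6.7,1]
}}

```text
time: 19.12
tool_pos: [0.5577, -0.027, 0.0118]
tool_rot: [-1.555, 0.265, -0.262]
force: [0.1, 4.1, -2.2]
opening: 0.0192
```

```bash
python3 - <<'E'
from h import *
plan(None,1.235)
hookview("h8",(180,120,330,230),(190,150,310,230),5.2,6.6)
E
```

```text
t 19.12 pos [ 0.5577 -0.027   0.0118] x [ 0.944 -0.33  -0.002] y [-0.002  0.    -1.   ] z [ 0.33   0.944 -0.001] open 0.0192 F [ 0.1  4.1 -2.2]
turn [ 0.0006 -0.0001 -0.002 ]
origin [ 0.5524 -0.0396  0.0558] bend [0.6001 0.0973 0.0257] yaw 1.2349
```

View pics/h8v.png

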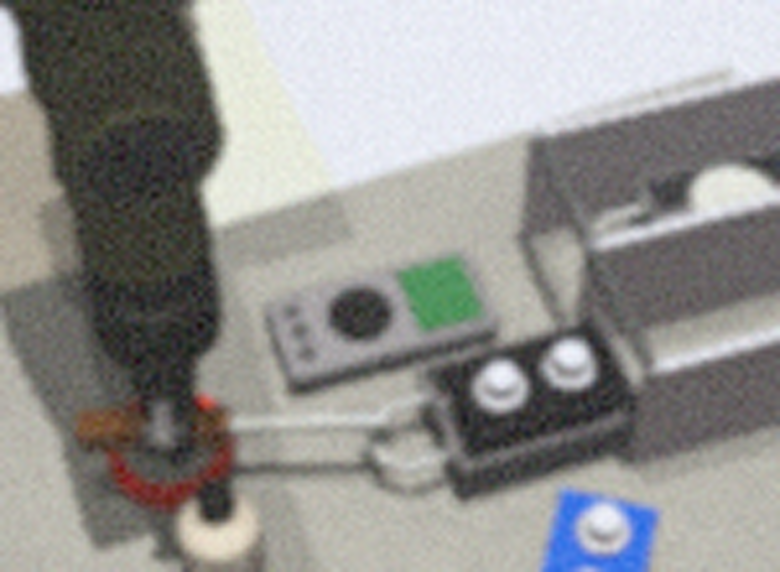

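View pics/h8u.png

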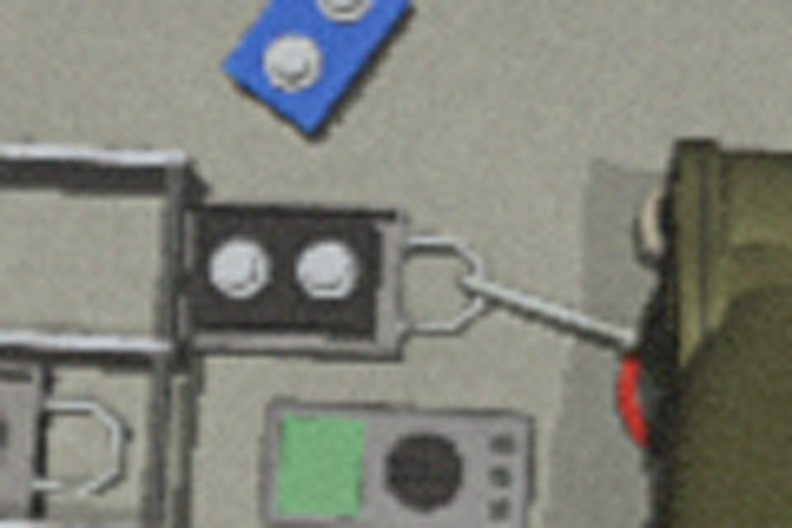

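Emit:
{"method": "servo_tool", "body": {
  "steps": [0,0,0,2,0,-6.5,1,0,0,0,2,0,-6.5,1,0,0,0,2,0,-6.5,1,0,0,0,1.6,0,-5.5,1,0,0,0,1,0,-4,1,0,0,0,0.6,0,-2,1,0,0,0,0,0,0,1]
}}

```text
time: 19.8
tool_pos: [0.5562, -0.0594, 0.0118]
tool_rot: [-1.556, 0.266, -0.263]
force: [0.7, 0.6, -1.3]
opening: 0.0187
```

```bash
python3 - <<'E'
from h import *
plan(None,1.235)
hookview("h9",(180,120,330,230),(190,150,310,230),5.2,6.6)
E
```

```text
t 19.8 pos [ 0.5562 -0.0594  0.0118] x [ 0.944 -0.33  -0.002] y [-0.002 -0.001 -1.   ] z [ 0.33   0.944 -0.001] open 0.0187 F [ 0.7  0.6 -1.3]
turn [ 0.0013 -0.0008 -0.0018]
origin [ 0.5508 -0.0719  0.0558] bend [0.5987 0.0649 0.0257] yaw 1.2342
```

View pics/h9v.png

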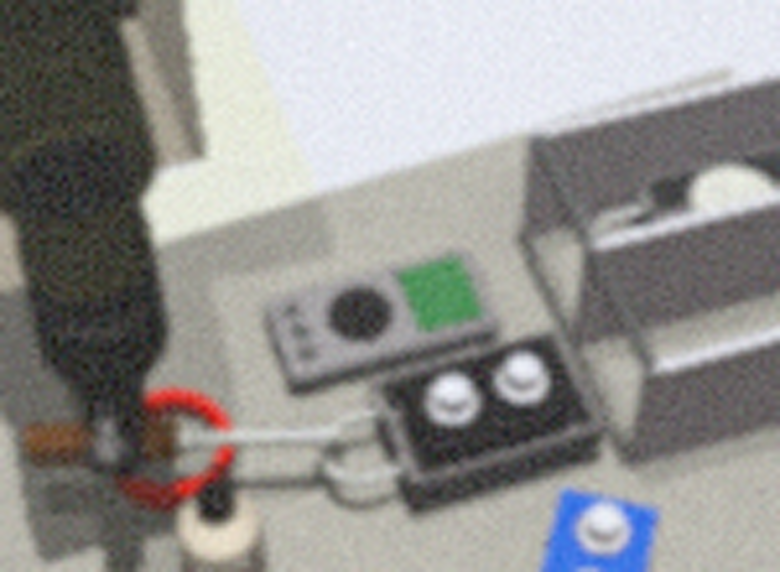

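View pics/h9u.png

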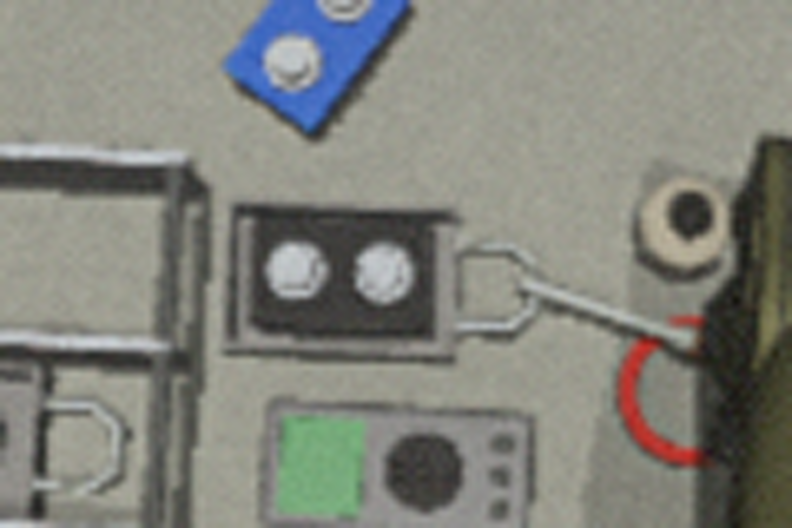

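Emit:
{"method": "servo_tool", "body": {
  "steps": [0,0,0,-1,0,3.5,1,0,0,0,-1,0,3.5,1,0,0,0,-1.2,0,4.2,1,0,0,0,-1.2,0,4,1,0,0,0,-1,0,3.5,1,0,0,0,-0.7,0,2.3,1,0,0,0,0,0,0,1]
}}

```text
time: 20.48
tool_pos: [0.5575, -0.036, 0.0118]
tool_rot: [-1.555, 0.264, -0.261]
force: [-0.8, -0.2, -0.1]
opening: 0.0189
```

```bash
python3 - <<'E'
from h import *
plan(None,1.235)
hookview("h10",(180,120,330,230),(190,150,310,230),5.2,6.6)
E
```

```text
t 20.48 pos [ 0.5575 -0.036   0.0118] x [ 0.944 -0.329 -0.002] y [-0.002  0.    -1.   ] z [ 0.329  0.944 -0.001] open 0.0189 F [-0.8 -0.2 -0.1]
turn [ 0.0005  0.0009 -0.002 ]
origin [ 0.5521 -0.0487  0.0558] bend [0.5997 0.0883 0.0258] yaw 1.2359
```

View pics/h10u.png

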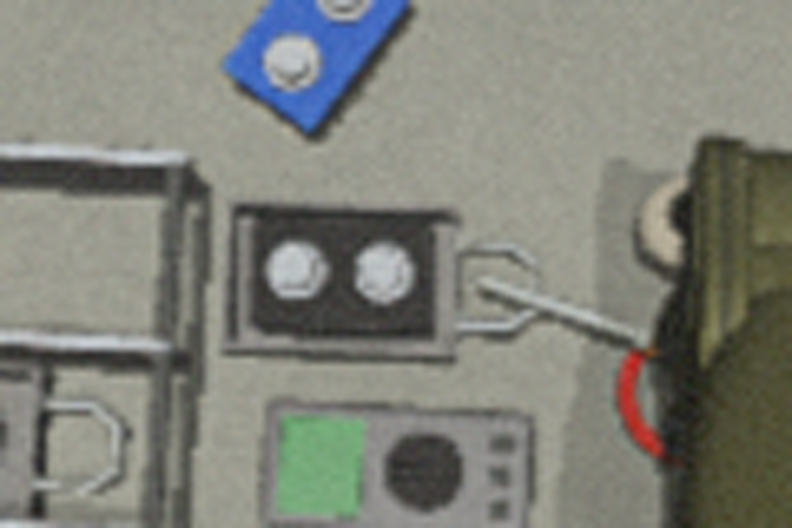

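Emit:
{"method": "servo_tool", "body": {
  "steps": [0,0,0,0,-5,0,1,0,0,0,0,-8,0,1,0,0,0,0,-10,0,1,0,0,0,0,-12,0,1,0,0,0,0,-16,0,1,0,0,0,0,-20,0,1,0,0,0,0,-20,0,1,0,0,0,0,-20,0,1,0,0,0,0,-9,0,1,0,0,0,0,0,0,1]
}}

```text
time: 21.42
tool_pos: [0.5601, -0.037, 0.1352]
tool_rot: [-1.554, 0.26, -0.267]
force: [0.1, -1.1, -1.3]
opening: 0.0192
```

```bash
python3 - <<'E'
from h import *
plan((.5819,-.3638,.131),1.54)
hookview("h11",(180,120,330,230),(190,150,310,230),5.2,6.6)
E
```

```text
t 21.42 pos [ 0.5601 -0.037   0.1352] x [ 0.944 -0.33   0.004] y [ 0.004 -0.    -1.   ] z [0.33  0.944 0.001] open 0.0192 F [ 0.1 -1.1 -1.3]
turn [-0.0005 -0.3053  0.0044]
shift mm [  31.9    4.2 -325.9]
origin [ 0.5544 -0.0496  0.1792] bend [0.6024 0.0873 0.1494] yaw 1.2347
```

View pics/h11s.png

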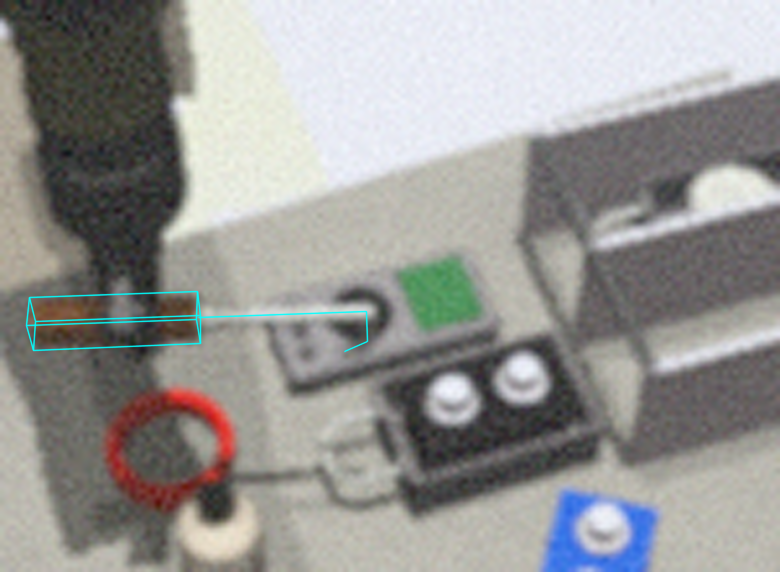

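View pics/h11t.png

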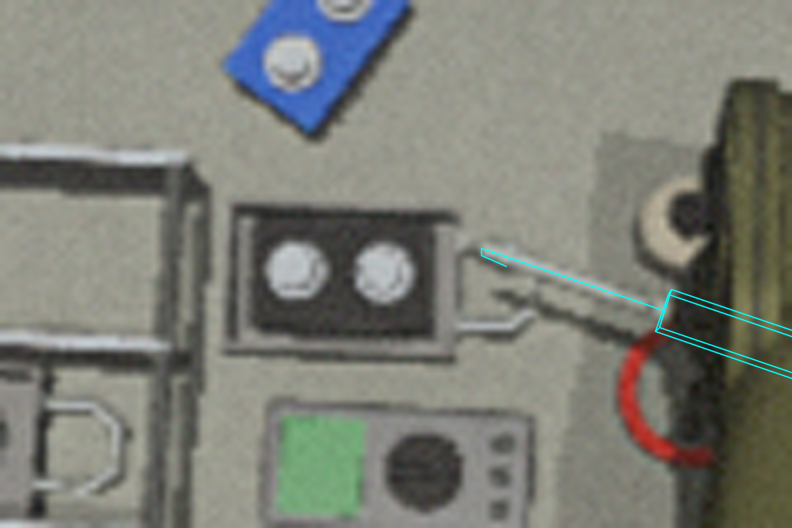

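Emit:
{"method": "servo_tool", "body": {
  "steps": [0,-0.076,0,0,0,0,1,0,-0.076,0,0,0,0,1,0,-0.076,0,0,0,0,1,0,-0.077,0.004,0,0,0,1,0,0,0,3,0,-25,1,0,0,0,4,0,-35,1,0,0,0,4,0,-35,1,0,0,0,4,0,-35,1,0,0,0,4,0,-35,1,0,0,0,4,0,-35,1,0,0,0,3,0,-35,1,0,0,0,3,0,-35,1]
}}

```text
time: 22.52
tool_pos: [0.5771, -0.3087, 0.1295]
tool_rot: [-1.569, 0.031, -0.017]
force: [1.1, 0.1, -0.9]
opening: 0.0193
```

Emit:
{"method": "servo_tool", "body": {
  "steps": [0,0,0,2,0,-30,1,0,0,0,1,2,-18,1,0,0,0,0,2,-8,1,0,0,0,0,0,0,1,0,0,0,0,0,0,1]
}}

```text
time: 22.93
tool_pos: [0.5786, -0.3624, 0.126]
tool_rot: [-1.568, 0.031, -0.018]
force: [-0.6, -0.2, -1.2]
opening: 0.019
```

```bash
python3 - <<'E'
from h import *
plan((.5819,-.3638,.131),1.54)
hookview("h12",(70,185,170,265),(340,165,420,225),7.8,9.8)
E
```

```text
t 22.93 pos [ 0.5786 -0.3624  0.126 ] x [ 0.999 -0.031 -0.009] y [-0.009  0.003 -1.   ] z [0.031 1.    0.003] open 0.019 F [-0.6 -0.2 -1.2]
turn [-0.0026 -0.0002 -0.0086]
shift mm [ 3.3 -5.  -1.3]
origin [ 0.5776 -0.3762  0.1699] bend [ 0.5818 -0.2312  0.1403] yaw 1.5398
```

View pics/h12s.png

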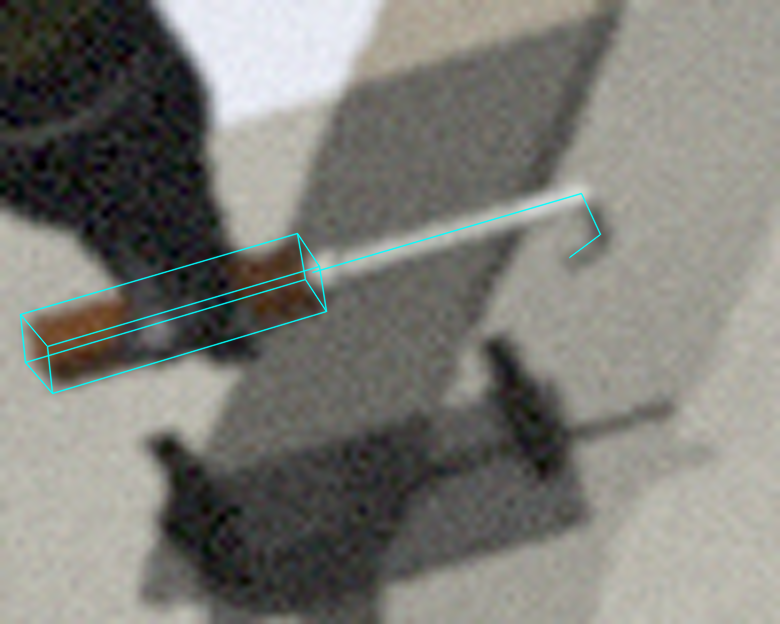

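View pics/h12t.png

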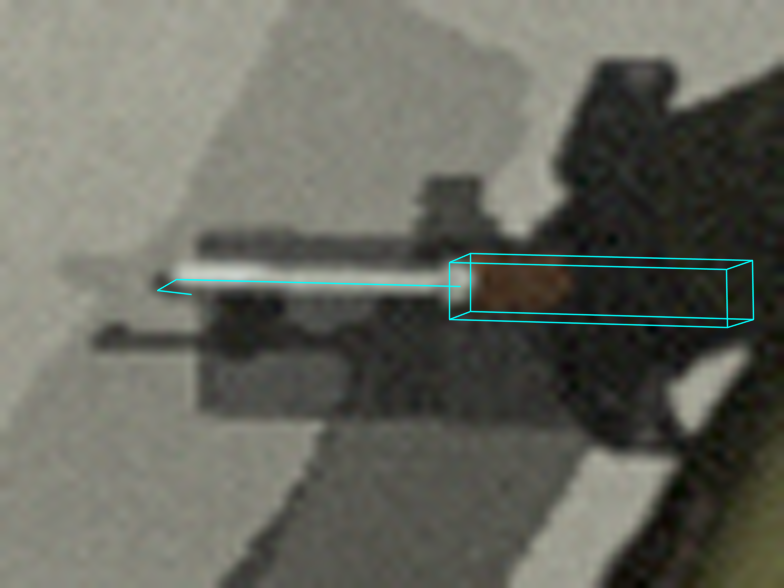

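Emit:
{"method": "servo_tool", "body": {
  "steps": [-0.002,0,-0.007,3,0,-1,1,0,0,0,0,10,0,1,0,0,0,0,15,0,1,0,0,0,0,10,0,1,0,0,0,0,10,0,1,0,0,0,0,0,0,1,0,0,0,0,0,0,1]
}}

```text
time: 23.62
tool_pos: [0.582, -0.3641, 0.0815]
tool_rot: [-1.571, 0.025, -0.023]
force: [0.6, -0.4, -1.4]
opening: 0.0195
```

```bash
python3 - <<'E'
from h import *
plan((.5819,-.3638,.026),1.54)
hookview("h13",(70,195,170,275),(340,165,420,225),7.8,9.8)
E
```

```text
t 23.62 pos [ 0.582  -0.3641  0.0815] x [ 1.    -0.031 -0.001] y [-0.001 -0.001 -1.   ] z [ 0.031  1.    -0.001] open 0.0195 F [ 0.6 -0.4 -1.4]
turn [ 0.0008  0.0003 -0.0008]
shift mm [-0.1 55.5  0.3]
origin [ 0.5806 -0.3777  0.1256] bend [ 0.585  -0.2328  0.0954] yaw 1.5403
```

View pics/h13v.png

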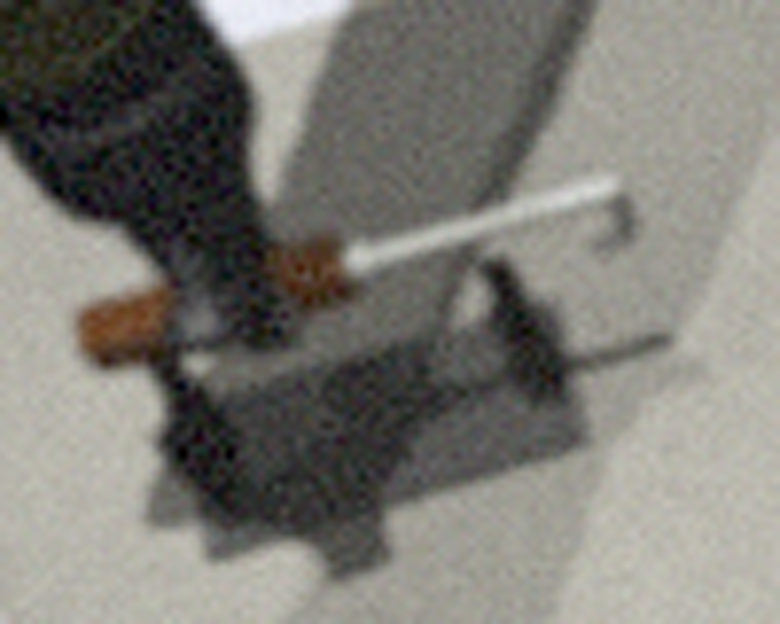

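View pics/h13t.png

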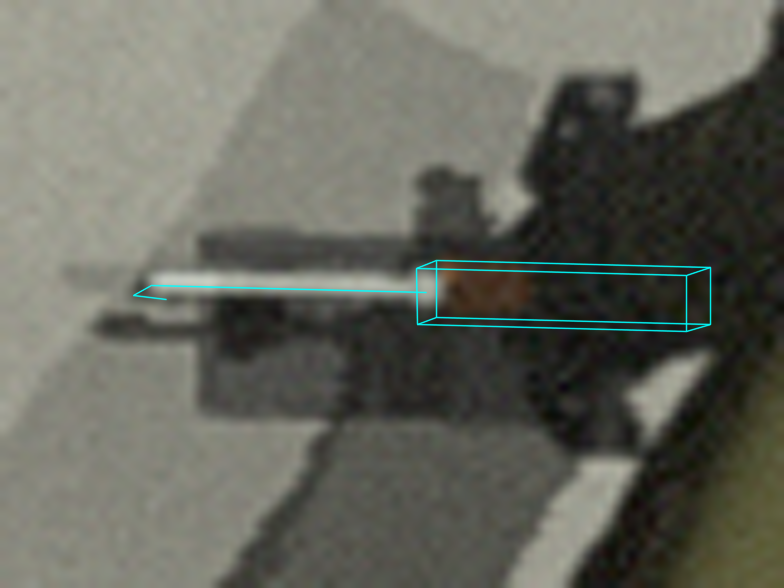

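Pose matches the grip pose in x, y and yaw, so I descend 55 mm to the same height.

Emit:
{"method": "servo_tool", "body": {
  "steps": [0,0,0,0,8,0,1,0,0,0,0,8,0,1,0,0,0,0,8,0,1,0,0,0,0,8,0,1,0,0,0,0,8,0,1,0,0,0,0,6,0,1,0,0,0,0,5,0,1,0,0,0,0,3,0,1,0,0,0,0,0,0,1,0,0,0,0,0,0,1]
}}

```text
time: 24.55
tool_pos: [0.5827, -0.3649, 0.0285]
tool_rot: [-1.572, 0.023, -0.025]
force: [-0.6, -0.0, -1.2]
opening: 0.0193
```

```bash
python3 - <<'E'
from h import *
plan((.5819,-.3638,.026),1.54)
hookview("h14",(70,195,170,275),(340,165,420,225),7.8,9.8)
E
```

```text
t 24.55 pos [ 0.5827 -0.3649  0.0285] x [ 1.    -0.031  0.001] y [ 0.001 -0.002 -1.   ] z [ 0.031  1.    -0.002] open 0.0193 F [-0.6 -0.  -1.2]
turn [0.0018 0.     0.001 ]
shift mm [-0.9  2.5  1.1]
origin [ 0.5813 -0.3785  0.0725] bend [ 0.5858 -0.2336  0.0423] yaw 1.54
```

View pics/h14v.png

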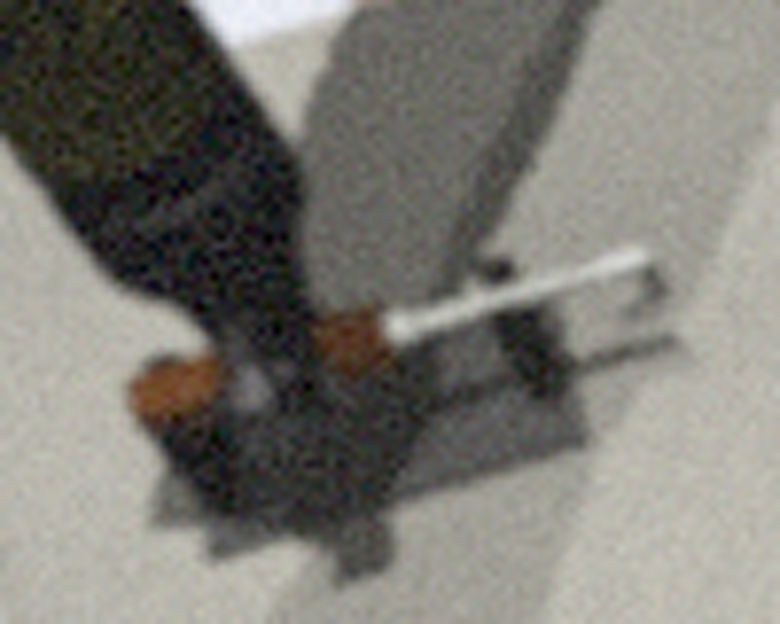

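View pics/h14u.png

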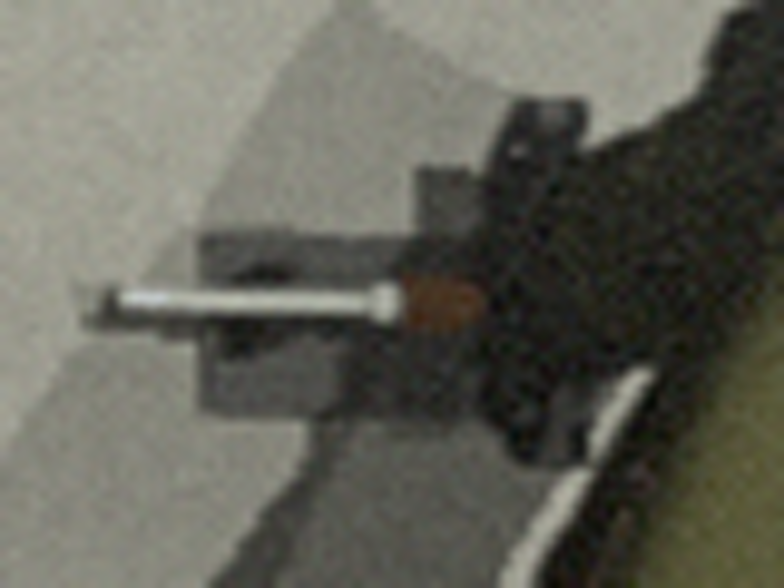

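Emit:
{"method": "servo_tool", "body": {
  "steps": [0,0,0,-0.7,0.8,1.5,1,0,0,0,0,0.9,0.5,1,0,0,0,0,0.8,0,1,0,0,0,0,0,0,1,0,0,0,0,0,0,1]
}}

```text
time: 25.07
tool_pos: [0.5821, -0.3628, 0.0262]
tool_rot: [-1.572, 0.023, -0.025]
force: [-0.6, 0.5, -0.3]
opening: 0.0194
```

```bash
python3 - <<'E'
from h import *
plan((.5819,-.3638,.026),1.54)
E
```

```text
t 25.07 pos [ 0.5821 -0.3628  0.0262] x [ 1.    -0.031  0.001] y [ 0.001 -0.002 -1.   ] z [ 0.031  1.    -0.002] open 0.0194 F [-0.6  0.5 -0.3]
turn [0.0018 0.     0.0011]
shift mm [-0.2  0.2 -1. ]
```

Emit:
{"method": "servo_tool", "body": {
  "steps": [0,0,0,0,0.6,-0.5,1,0,0,0,0,0,0,1,0,0,0,0,0,0,1]
}}

```text
time: 25.32
tool_pos: [0.5822, -0.3629, 0.026]
tool_rot: [-1.572, 0.023, -0.025]
force: [-0.9, 3.0, 4.4]
opening: 0.0192
```

Emit:
{"method": "servo_tool", "body": {
  "steps": [0,0,0,0,0,0,0.7,0,0,0,0,0,0,0.5,0,0,0,0,0,0,0.3,0,0,0,0,0,0,0,0,0,0,0,0,0,0,0,0,0,0,0,0,0,0,0,0,0,0,0,0,0,0,0,0,0,0,0,0,0,0,0,0,0,0,0,0,0,0,0,0,0]
}}

```text
time: 26.15
tool_pos: [0.582, -0.3633, 0.0255]
tool_rot: [-1.573, 0.023, -0.025]
force: [-0.3, -0.3, -0.3]
opening: 0.0854
```

```bash
python3 - <<'E'
from h import *
plan(None)
a=viewer.get_image("scene");b=viewer.get_image("top")
draw(a,"k1s.png",(70,195,170,275),7.8,[]);draw(b,"k1t.png",(340,165,420,225),9.8,[])
E
```

```text
t 26.15 pos [ 0.582  -0.3633  0.0255] x [ 1.    -0.031  0.001] y [ 0.001 -0.002 -1.   ] z [ 0.031  1.    -0.002] open 0.0854 F [-0.3 -0.3 -0.3]
```

View pics/k1s.png

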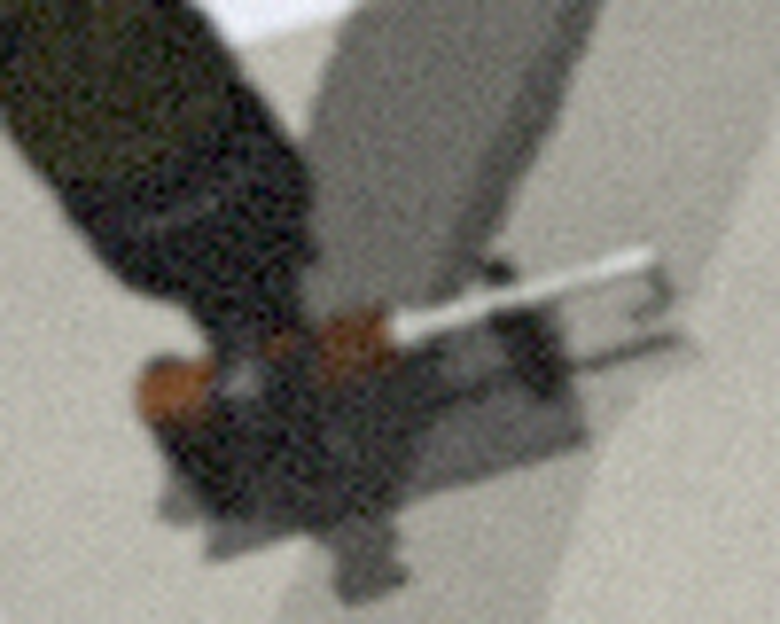

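View pics/k1t.png

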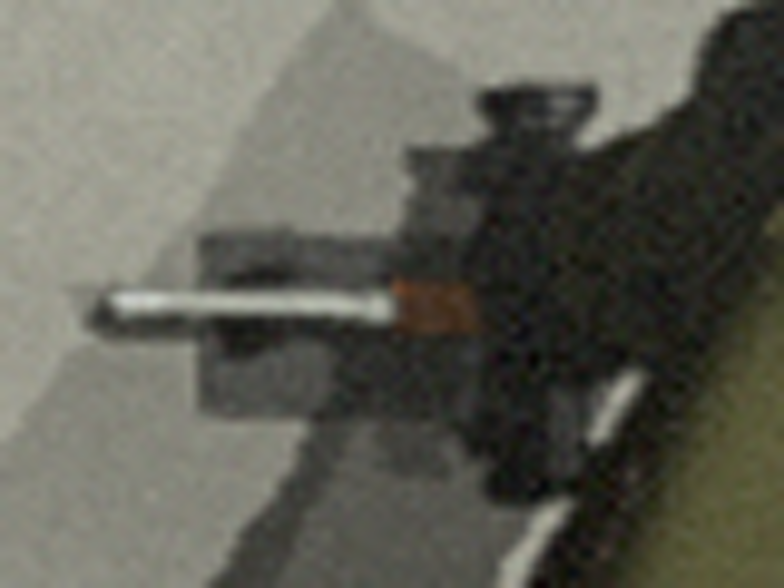

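Released, and it looks like the first picture. Now I rise straight up, back away and check everything.

Emit:
{"method": "servo_tool", "body": {
  "steps": [0,0,0,0,-8,0,0,0,0,0,0,-12,0,0,0,0,0,0,-20,0,0,0,0,0,0,-25,0,0,0,0,0,0,-30,0,0,0,0,0,0,-30,0,0,0,0,0,0,-30,0,0,0,0,0,-20,-20,0,0,0,0,0,-30,0,0,0,0,0,0,-30,0,0,0,0,0,0,-30,0,0,0,0,0,0,-30,0,0,0]
}}

```text
time: 27.25
tool_pos: [0.4408, -0.3585, 0.2012]
tool_rot: [-1.573, 0.022, -0.025]
force: [0.1, -0.6, 0.1]
opening: 0.0854
```

Emit:
{"method": "servo_tool", "body": {
  "steps": [0,0,0,-30,0,0,0,0,0,0,-30,0,0,0,0,0,0,-30,0,0,0,0,0,0,-30,0,0,0,0,0,0,0,0,0,0,0,0,0,0,0,0,0]
}}

```text
time: 27.75
tool_pos: [0.321, -0.355, 0.2012]
tool_rot: [-1.573, 0.024, -0.027]
force: [0.7, -0.1, -0.4]
opening: 0.0852
```

```bash
python3 - <<'E'
from h import *
plan(None)
a0=np.load("a.npy",allow_pickle=True).item();b0=np.load("b.npy",allow_pickle=True).item()
a=grab("scene","e_s.png");b=grab("top","e_t.png")
st=lambda *f:[cv2.imread("pics/"+x) for x in f]
draw(b0,"q1.png",(340,180,420,215),9.8,[]);draw(b,"q2.png",(340,180,420,215),9.8,[])
cv2.imwrite("pics/eq.png",cv2.resize(np.vstack(st("q1.png","q2.png")),None,fx=.85,fy=.85))
draw(a0,"q1.png",(80,215,165,275),4.6,[]);draw(a,"q2.png",(80,215,165,275),4.6,[])
cv2.imwrite("pics/eqs.png",np.hstack(st("q1.png","q2.png")))
draw(b,"e_t2.png",(140,150,320,245),4.4,[]);draw(a,"e_s2.png",(190,120,385,245),4.1,[])
d=cv2.absdiff(b0["color"],b["color"]).max(2);print("pre/post diffs tape/flux/meter/spare",[int((d[y0:y1,x0:x1]>40).sum()) for x0,y0,x1,y1 in((284,196,308,223),(286,174,303,193),(227,213,273,233),(158,204,202,232))])
E
```

```text
t 27.75 pos [ 0.321  -0.355   0.2012] x [ 0.999 -0.033  0.002] y [ 0.002 -0.003 -1.   ] z [ 0.033  0.999 -0.003] open 0.0852 F [ 0.7 -0.1 -0.4]
pre/post diffs tape/flux/meter/spare [0, 0, 0, 0]
```

View pics/eq.png

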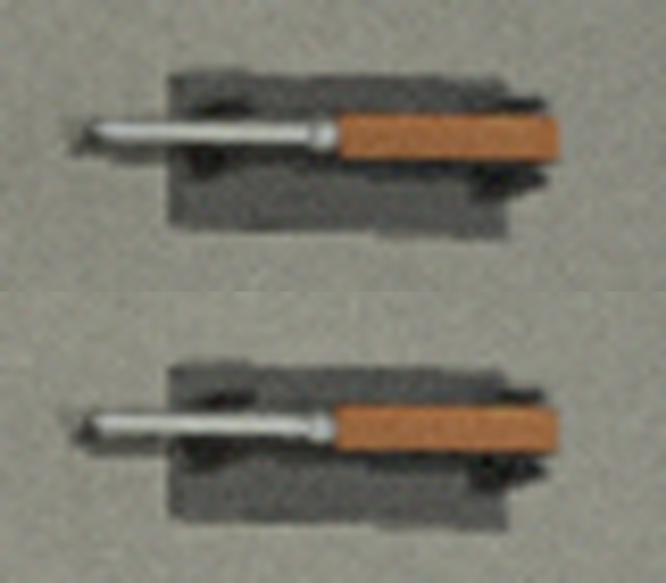

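View pics/eqs.png

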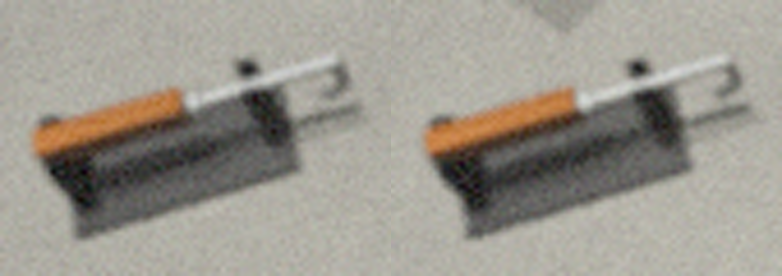

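View pics/e_t2.png

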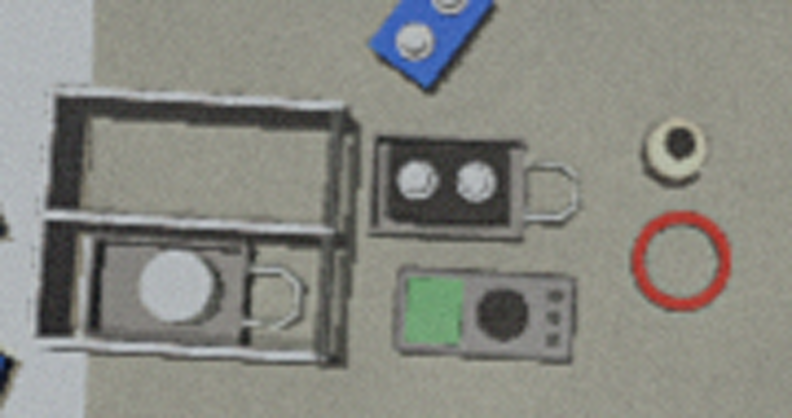

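View pics/e_s2.png

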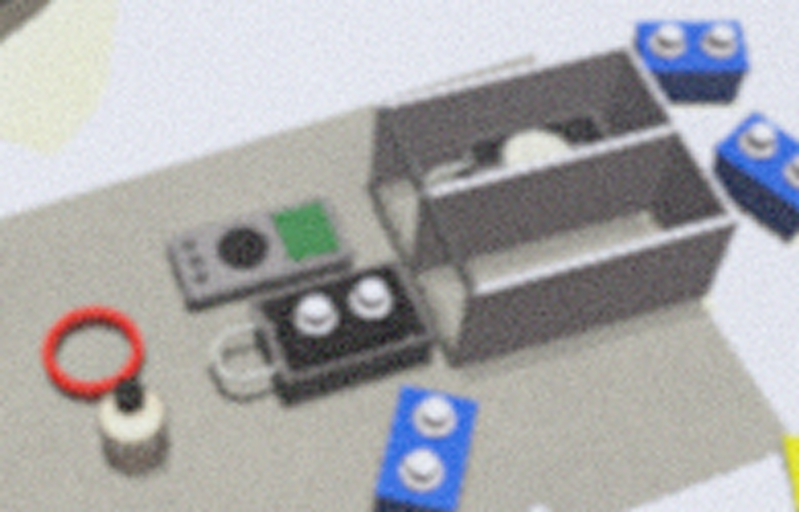

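```bash
python3 -c "
from bench import job_done; print(job_done())"
```

```text
the job is handed in; nothing more can be done
None
```

The job is done and handed in at about 28 s of the 64 s. I took the hook from its stand and held it turned about 16° towards the tape side. I caught the pull loop, drew the tray with the black enclosure straight out and unhooked it. The hook is back in its stand.

**Last checks in both cameras:**
- **Tray:** flat on the bench, wholly out, about 10 mm in front of the mouth, with the enclosure still in it.
- **Hook:** in both forks, within about 2 mm of its first place.
- **Other things:** the spare tray, meter, tape and bottle show no change against the first picture.
- **Force:** the highest wrist force I read was about 5 N, when the hook touched down in its stand.

**What failed or disagreed:**
- **First grasp:** the fingers closed above the handle and gripped nothing. They looked to be about 25 mm higher than the reported tip position, and I did not find out why. I went lower, regripped, and worked from how the hook sat in the hand, which matched the pictures.
- **Mouth position:** the two cameras differed by up to 9 mm on where the mouth is. I used the value that pulled the tray further out.

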